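Load the lid press with paint jars under a latched stop

TASK

Make the lid press safe by pressing its mushroom stop until it latches down; then, with the stop down, feed every small paint jar that is there, upright, into single file between the guide rails, close behind one another, with the first one against the end plate so that its lid sits under the punch. When all the jars are in, turn the mushroom knob clockwise to release the stop so that it comes fully up, and leave the other things on the table as they are.

Things in the scene. Friction and masses are not known exactly. Their poses are not given: they have to be found in the camera images.
- stop_plunger (a joint): how far the mushroom head of the stop is pressed down, m: 0 = up (stop released), about 0.008 = latched down, 0.011 = the end of its travel. Press it to the end (8 to 15 N) to latch it; a spring of 3 to 6 N pushes it up and, once latched, it stays down when let go.
- stop_head (a joint): turn of the mushroom head clockwise seen from above, rad: a light spring holds it at 0, end stop at 1.2. Latched, it is freed by turning it clockwise past about 0.5; the spring then lifts it and, when let go, it turns back to 0.
- stop_top (a point): centre of the top of the red mushroom head, on its vertical axis. The head is a round knob 45 mm across and 24 mm high with upright sides in its lower 16 mm; it stands on top of a yellow box. Released, this point is 115 mm above the table and the underside of the head 91 mm.
- stopbox: yellow box of the stop, 90 x 90 x 65 mm, fixed to the table at a place that varies; a black collar 52 mm across rises to 75 mm under the mushroom head. Origin: centre of its underside, under the axis of the head.
- press: white bench lid press, fixed. Origin on the table under the punch. Its jar lane lies on the table along its local y, between two aluminium rails 8 mm thick, 22 mm high, 62 mm apart inside. A plate 40 mm high closes the lane at local y = +28.5 mm: a jar against it stands under the punch. Column at local x = 70 to 155 mm; its arm, 44 mm wide, is over the plate end, 118 to 148 mm up.
- press_tip (a point): lower end of the fixed steel punch, above the press origin (16 mm across, 98 mm above the table, 23 mm above the lid of a jar).
- lane_mouth (a point): middle of the open end of the straight lane at table height, local y = -262 mm of the press; five jars in file fit between here and the end plate. Outside it the rails flare outwards, to about 80 mm apart at local y = -317 mm. Jars are pushed in here, towards local +y.
- jar1: white paint jar with a grey lid, a plain upright cylinder 56 mm across and 75 mm high, about 160 g, standing on the green mat at the start. Origin: centre of its underside, z axis up. Three to five such jars are present; absent ones read None.
- jar2: white paint jar with a grey lid, a plain upright cylinder 56 mm across and 75 mm high, about 160 g, standing on the green mat at the start. Origin: centre of its underside, z axis up. Three to five such jars are present; absent ones read None.
- jar3: white paint jar with a grey lid, a plain upright cylinder 56 mm across and 75 mm high, about 160 g, standing on the green mat at the start. Origin: centre of its underside, z axis up. Three to five such jars are present; absent ones read None.
- jar4: white paint jar with a grey lid, a plain upright cylinder 56 mm across and 75 mm high, about 160 g, standing on the green mat at the start. Origin: centre of its underside, z axis up. Three to five such jars are present; absent ones read None.
- jar5: white paint jar with a grey lid, a plain upright cylinder 56 mm across and 75 mm high, about 160 g, standing on the green mat at the start. Origin: centre of its underside, z axis up. Three to five such jars are present; absent ones read None.
- tube1: bystander: aluminium paint tube lying down, 34 mm across, 150 mm long; origin under its middle
- tube2: bystander: another such paint tube
- foam_brush: bystander: foam brush with wooden handle, lying, about 200 mm long, 22 mm high
- big_jar: bystander: larger white jar, 80 mm across, 120 mm high; not one of the jars to be pressed
- sponge: bystander: sponge block 100 x 70 x 35 mm
- water_cup: bystander: white ceramic cup, 84 mm across, 100 mm high

How it is judged (in metres and radians):
On the way, in this order (a step that is already met when the one before it is completed fails the run):
1. the mushroom stop is pressed and latched down (value of joint stop_plunger above 0.007 m), for 0.3 s.
2. with the stop still down, all the jars stand upright in single file between the rails, the first under the punch (x of jar1 in the frame of press between -0.008 and 0.008 m and y of jar1 in the frame of press between -0.262 and 0.01 m and angle between each of jar1, jar2, jar3, jar4, jar5's own z axis and vertical below 0.12 rad and height (world z) of each of jar1, jar2, jar3, jar4, jar5 below 0.006 m and (horizontal distance between jar1 and jar2 below 0.066 m or horizontal distance between jar1 and jar3 below 0.066 m or horizontal distance between jar1 and jar4 below 0.066 m or horizontal distance between jar1 and jar5 below 0.066 m) and x of jar2 in the frame of press between -0.008 and 0.008 m and y of jar2 in the frame of press between -0.262 and 0.01 m and (horizontal distance between jar2 and jar1 below 0.066 m or horizontal distance between jar2 and jar3 below 0.066 m or horizontal distance between jar2 and jar4 below 0.066 m or horizontal distance between jar2 and jar5 below 0.066 m) and x of jar3 in the frame of press between -0.008 and 0.008 m and y of jar3 in the frame of press between -0.262 and 0.01 m and (horizontal distance between jar3 and jar1 below 0.066 m or horizontal distance between jar3 and jar2 below 0.066 m or horizontal distance between jar3 and jar4 below 0.066 m or horizontal distance between jar3 and jar5 below 0.066 m) and x of jar4 in the frame of press between -0.008 and 0.008 m and y of jar4 in the frame of press between -0.262 and 0.01 m and (horizontal distance between jar4 and jar1 below 0.066 m or horizontal distance between jar4 and jar2 below 0.066 m or horizontal distance between jar4 and jar3 below 0.066 m or horizontal distance between jar4 and jar5 below 0.066 m) and x of jar5 in the frame of press between -0.008 and 0.008 m and y of jar5 in the frame of press between -0.262 and 0.01 m and (horizontal distance between jar5 and jar1 below 0.066 m or horizontal distance between jar5 and jar2 below 0.066 m or horizontal distance between jar5 and jar3 below 0.066 m or horizontal distance between jar5 and jar4 below 0.066 m) and horizontal distance between any of jar1, jar2, jar3, jar4, jar5 and press_tip below 0.01 m and linear speed of each of jar1, jar2, jar3, jar4, jar5 below 0.02 m/s and value of joint stop_plunger above 0.007 m), for 0.3 s.
3. the knob has been turned and the stop has come up (value of joint stop_plunger below 0.002 m), for 0.2 s.
At the end, for the whole second after the job is handed in: the stop is up (within 2 mm) and its knob back at rest; every jar that is present stands upright (within 7 degrees) on the table between the straight rails, at rest and within 10 mm of touching another jar; the axis of the first one is within 10 mm of the punch axis (x of jar1 in the frame of press between -0.008 and 0.008 m and y of jar1 in the frame of press between -0.262 and 0.01 m and angle between each of jar1, jar2, jar3, jar4, jar5's own z axis and vertical below 0.12 rad and height (world z) of each of jar1, jar2, jar3, jar4, jar5 below 0.006 m and (horizontal distance between jar1 and jar2 below 0.066 m or horizontal distance between jar1 and jar3 below 0.066 m or horizontal distance between jar1 and jar4 below 0.066 m or horizontal distance between jar1 and jar5 below 0.066 m) and x of jar2 in the frame of press between -0.008 and 0.008 m and y of jar2 in the frame of press between -0.262 and 0.01 m and (horizontal distance between jar2 and jar1 below 0.066 m or horizontal distance between jar2 and jar3 below 0.066 m or horizontal distance between jar2 and jar4 below 0.066 m or horizontal distance between jar2 and jar5 below 0.066 m) and x of jar3 in the frame of press between -0.008 and 0.008 m and y of jar3 in the frame of press between -0.262 and 0.01 m and (horizontal distance between jar3 and jar1 below 0.066 m or horizontal distance between jar3 and jar2 below 0.066 m or horizontal distance between jar3 and jar4 below 0.066 m or horizontal distance between jar3 and jar5 below 0.066 m) and x of jar4 in the frame of press between -0.008 and 0.008 m and y of jar4 in the frame of press between -0.262 and 0.01 m and (horizontal distance between jar4 and jar1 below 0.066 m or horizontal distance between jar4 and jar2 below 0.066 m or horizontal distance between jar4 and jar3 below 0.066 m or horizontal distance between jar4 and jar5 below 0.066 m) and x of jar5 in the frame of press between -0.008 and 0.008 m and y of jar5 in the frame of press between -0.262 and 0.01 m and (horizontal distance between jar5 and jar1 below 0.066 m or horizontal distance between jar5 and jar2 below 0.066 m or horizontal distance between jar5 and jar3 below 0.066 m or horizontal distance between jar5 and jar4 below 0.066 m) and horizontal distance between any of jar1, jar2, jar3, jar4, jar5 and press_tip below 0.01 m and linear speed of each of jar1, jar2, jar3, jar4, jar5 below 0.02 m/s and value of joint stop_plunger below 0.002 m and value of joint stop_head below 0.15 rad).
It fails at once if a bystander is moved more than 40 mm (distance of any of tube1, tube2, foam_brush, big_jar, sponge, water_cup from where it was at the start of the episode above 0.04 m).
Of jar1, jar2, jar3, jar4, jar5 only 3 to 5 are there at a start; the rules pass over those that are not, and their reading is None.
At some moment in a run one of jar1, jar2, jar3, jar4, jar5 may be knocked a few centimetres aside while the robot is not near it.
Once in a run the grip may slacken for a moment while it holds something.
It also fails if it takes over 210 s, if anything falls off the work surface, if the arm or the gripper's body presses on something with over 40 N, if the wrist force passes 120 N, or if a joint passes its speed limit or range.

ROBOT

A 6-joint arm with a two-finger parallel gripper is mounted at the origin on the work surface. World frame = base frame: x ahead of the robot, y to its left, z up, the work surface at z = 0. Lengths are in m, angles in degrees, forces in N, time in s.
With the tool pointing down it reaches from about 0.275 to 0.975 m from the base axis. Payload 8.4 kg.
Tool frame: the origin (TCP) lies between the finger pads; the fingertips stand 11 mm ahead of it and the grasp point (between the pads) lies 8 mm behind it; z points along the fingers, y is the direction in which the jaws open and shut (so a half turn about z gives the same grasp; the last joint's range is limited). The gripper opens to 92 mm and grips with 3 to 60 N. Pads are 20 mm wide; open, the fingers measure 128 mm over their backs; the gripper's body (75 mm by 189 mm) begins 69 mm behind the grasp point.
Start: joints at [-77.028, 20.225, 93.587, -0, 66.188, -0.138], TCP at [0.142, -0.609, 0.226] pointing down, gripper open.
Joint ranges: [-150.9, 150.9], [-52.94, 120.26], [3.33, 152.33], [-74.26, 254.26], [0, 154.13], [-172.89, 172.89]. Speed limits (degrees/s): [127.2, 127.2, 159.86, 180, 180, 180].

INTERFACE

Orientations are given as [roll, pitch, yaw] about the fixed x, y, z axes, in that order (R = Rz(yaw) Ry(pitch) Rx(roll)).
In Python, from cell import bot, capture, camera_params, sign_off gives the robot as it stands. The module is installed in compiled form; this text tells all that it offers.
- The arm moves only by the tool apply_moves, never from a script. Its arguments are lists of equal length, an entry for each row: "dp": the shift along the tool's x, y, z in m, a list of three; "roll": the turn about the tool's z in rad; "grip": the finger opening in m, from 0 to 0.0919. In form: {"dp": [[tx, ty, tz], ...], "roll": [roll, ...], "grip": [grip, ...]}. A call has 1 to 12 rows; each row is the pose to reach, as a shift and turn from the pose commanded when the call began, along the tool's axes at that moment; what a row does not reach only later rows make up. A row lasts 1/12 s, in which the tool goes at most 41.7 mm and 7.16 degrees, less where a joint would pass 70% of its speed; a pose out of reach is approached as far as the arm can. A call with a gripper value outside its range is refused whole. The fingers move at their own pace and stop on an object; "squeeze" is the grip in N (left out, the last holds). Time passes only in rows, so rows that repeat a pose let the fingers close. It gives the time, the measured TCP pose, the force and the opening at its end, in the units of the state.
- bot.get_state(): the state, without advancing time (a new reading comes with each control period).
- capture(name): name is "scene" or "top" or "wrist"; returns the picture (384x512x3 uint8, red, green, blue); there is no depth.
- camera_params(name): a dict with "fx", "fy", "cx", "cy" (pixels), "D" ([k1, k2, p1, p2, k3] as OpenCV has them; the pictures are not rectified), "R" (3x3) and "t" (3): a world point X has camera coordinates R X + t; the wrist camera has in their place "hand_eye" (4x4, takes a point from camera to tool coordinates, whose origin is the TCP and whose axes are the flange's). Camera axes: x right, y down, z forward; pixel columns grow to the right and rows downward; lengths in m; the calibration is good to about 2 mm. A picture is of the moment at which its call begins: read the wrist's pose just before it. camera_params takes no time and is no camera call.
- sign_off(): hands the job in, once; it reports no verdict.
The state is a dict: "time": time; "q": joint angles; "joint_vel": joint speeds; "tau": joint torques, N m; "tcp_pos": TCP position; "eef_rot": TCP orientation; "force": force on the tool from outside, world axes, zero at the start; "wrist_torque": the same for the moment, N m; "gripper_width": finger opening in m.
Only numpy, scipy, OpenCV 4.12 (cv2) and the standard library are available. Lean on these libraries where they do the work, as an engineer would, in place of code of your own. Each camera call takes 0.05 s, during which the arm holds its last target.

## Working session

There is one attempt and no reset: what is moved stays moved. The work goes in short steps, Python scripts to look and compute and a tool call to move; the robot and the scene stay as the last step left them, time stands still between calls to the robot, and variables do not carry over. Pictures are saved under pics/ and viewed, and the job is handed in when it is done.

Besides the shell and the picture viewer there is one more tool, called after "Emit:" as name(argument=value, ...), one argument or row to a line, values as JSON. apply_moves: Moves the arm, as the interface text tells. Its arguments: {"type":"object","properties":{"dp":{"type":"array"},"roll":{"type":"array"},"grip":{"type":"array"},"squeeze":{"type":"number"}},"required":["dp","roll","grip"]}

```bash
mkdir -p pics; cat > h.py <<'E'
import numpy as np, cv2
from cell import bot, capture, camera_params, sign_off
from scipy.spatial.transform import Rotation as Ro
def pose():
    s=bot.get_state(); 
    return np.array(s["tcp_pos"]), Ro.from_euler('xyz',s["eef_rot"],degrees=True).as_matrix(), s
def grab(name):
    p,R,s=pose(); im=capture(name); c=camera_params(name)
    K=np.array([[c["fx"],0,c["cx"]],[0,c["fy"],c["cy"]],[0,0,1]]);D=np.array(c["D"])
    if name=="wrist":
        H=np.array(c["hand_eye"]); Rc=R@H[:3,:3]; o=R@H[:3,3]+p
    else:
        Rc=np.array(c["R"]).T; o=-Rc@np.array(c["t"])
    return im,K,D,Rc,o
def save(im,n,f=1.5):
    cv2.imwrite("pics/"+n,cv2.resize(cv2.cvtColor(im,cv2.COLOR_RGB2BGR),None,fx=f,fy=f))
def ray(cam,uv,z):
    im,K,D,Rc,o=cam
    n=cv2.undistortPoints(np.array(uv,float).reshape(-1,1,2),K,D).reshape(-1,2)
    d=np.c_[n,np.ones(len(n))]@Rc.T
    return o+d*((z-o[2])/d[:,2])[:,None]
def proj(cam,P):
    im,K,D,Rc,o=cam
    r,_=cv2.Rodrigues(Rc.T)
    return cv2.projectPoints(np.array(P,float).reshape(-1,1,3),r,-Rc.T@o,K,D)[0].reshape(-1,2)
E
python3 - <<'E'
from h import *
print(bot.get_state())
for n in ["scene","top","wrist"]:
    c=grab(n); save(c[0],n+"0.png"); print(n,c[4],c[3].round(2).tolist(),c[1][0,0])
E
```

```text
{'time': 0.0, 'q': array([-7.70286861e+01,  2.02620911e+01,  9.36283503e+01,  9.24293964e-04,
        6.61871084e+01, -1.37230830e-01]), 'joint_vel': array([-0.03070493,  0.05153431, -0.03847081,  0.04607666,  0.03097765,
       -0.05862758]), 'tau': array([-2.10940438e-03, -5.93853307e+01, -3.34223199e+01,  6.95581944e-02,
        2.33400834e-02, -1.18084959e-04]), 'tcp_pos': array([ 0.14165012, -0.60825311,  0.22487341]), 'eef_rot': array([-1.79922452e+02, -1.03084129e-03,  1.31081703e+01]), 'force': array([ 0.37458564, -0.82500465, -0.31806553]), 'wrist_torque': array([-0.02390846,  0.01879895,  0.01216277]), 'gripper_width': 0.09244098558806635}
scene [1.56652305 0.11943309 0.88875317] [[-0.11, 0.62, -0.78], [0.99, 0.09, -0.07], [0.02, -0.78, -0.62]] 423.0261184301656
top [0.44065692 0.0236944  1.20446429] [[-0.02, -0.99, 0.13], [-1.0, 0.02, -0.02], [0.02, -0.13, -0.99]] 361.76090697812583
wrist [ 0.21339345 -0.59085902  0.38365133] [[0.23, -0.94, -0.25], [-0.97, -0.22, -0.06], [-0.0, 0.26, -0.97]] 300.6322473132462
```

View pics/scene0.png

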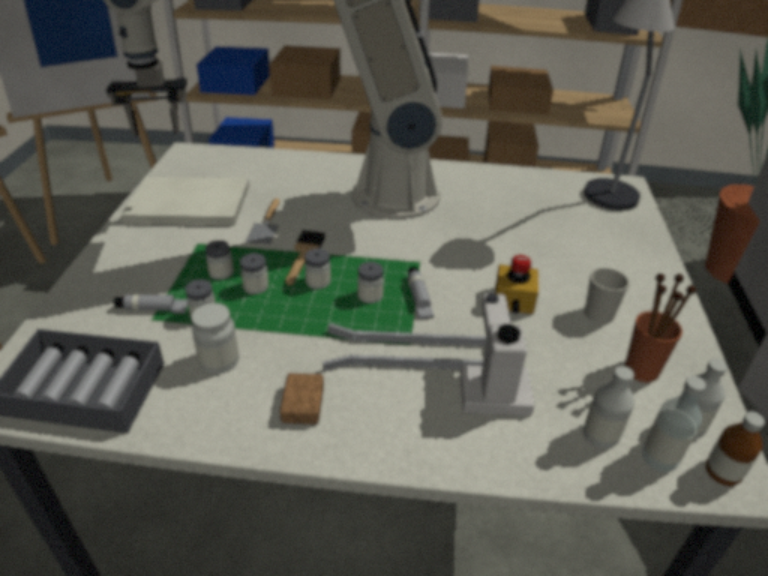

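View pics/top0.png

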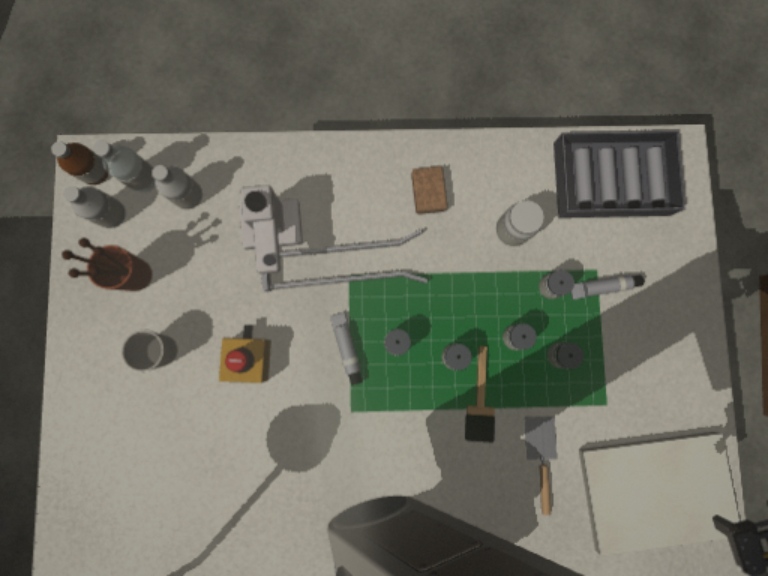

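View pics/wrist0.png

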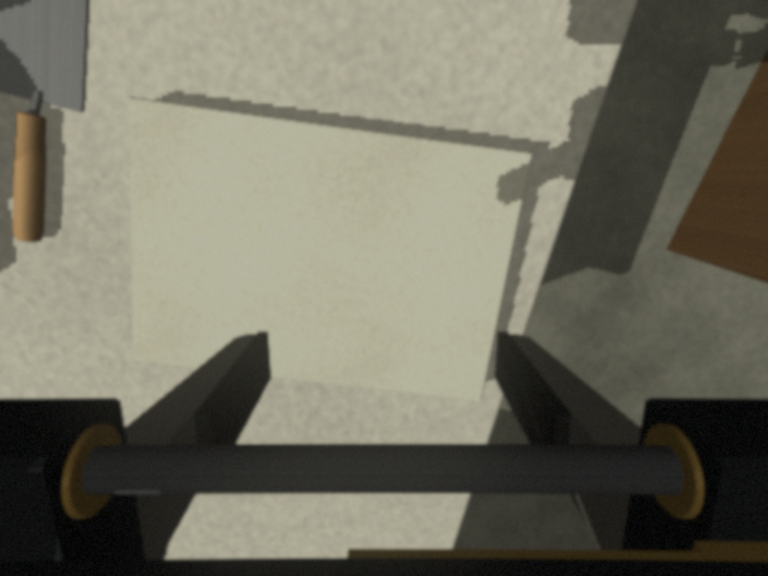

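The top view shows five jar lids at about (398,342), (457,357), (522,336), (569,355) and (561,284), in the 1.5x picture. The red knob is at (238,360), and the lane runs from (270,270) to (410,265).

```bash
python3 - <<'E'
from h import *
c=grab("top"); im=c[0]
save(im[140:280,220:440],"t1.png",3.6); save(im[110:260,130:300],"t2.png",4.4)
s=grab("scene"); save(s[0][150:290,190:380],"s1.png",4.2)
g=cv2.cvtColor(im,cv2.COLOR_RGB2GRAY); 
hsv=cv2.cvtColor(im,cv2.COLOR_RGB2HSV)
# mushroom
m=((hsv[...,0]<8)|(hsv[...,0]>172))&(hsv[...,1]>150)&(hsv[...,2]>70)
m=m.astype(np.uint8)
n,l,st,ce=cv2.connectedComponentsWithStats(m)
for i in range(1,n):
    if st[i,4]>20: print("red",st[i],ce[i],ray(c,[ce[i]],.113).round(4))
E
```

```text
red [151 234  12  13  97] [156.24742268 240.35051546] [[0.4272 0.3104 0.113 ]]
```

View pics/t1.png

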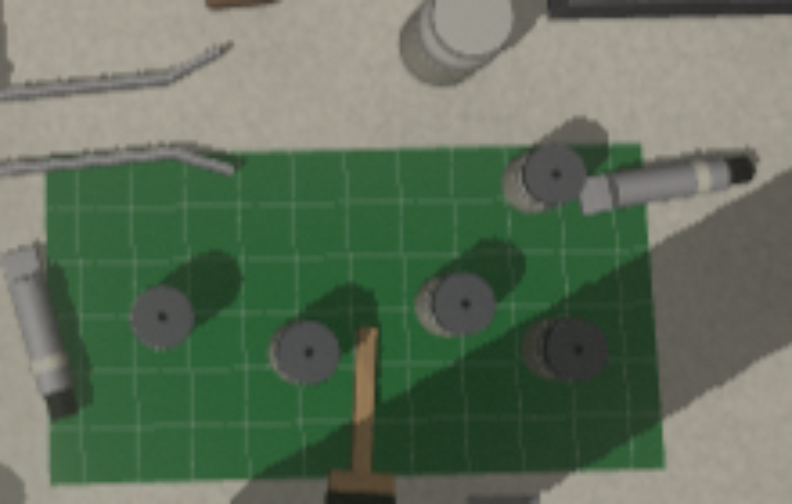

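View pics/t2.png

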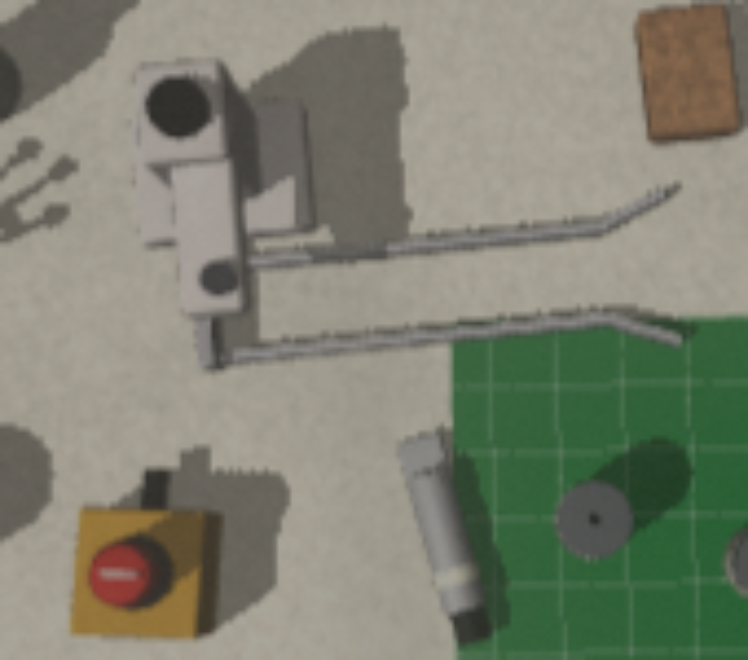

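View pics/s1.png

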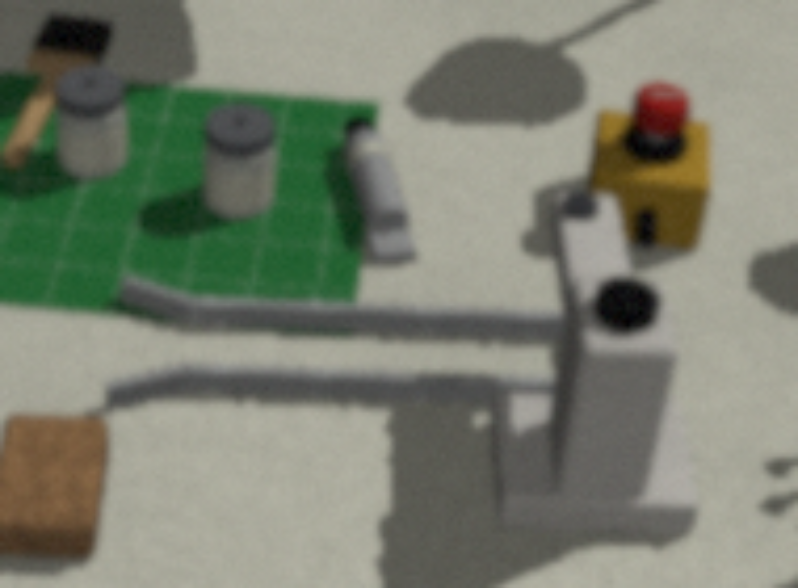

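```bash
python3 - <<'E'
from h import *
c=grab("top")
t2=lambda a:(np.array(a,float)+.5)/4.4+[130,110]-.5
t1=lambda a:(np.array(a,float)+.5)/3.6+[220,140]-.5
print("red",ray(c,t2([[127,573]]),.107).round(4))
b=ray(c,t2([[80,508],[207,512],[198,637],[70,635]]),.065);print("box",b.round(4),b.mean(0).round(4),np.linalg.norm(np.diff(b,axis=0),axis=1))
j=ray(c,t1([[162,317],[309,352],[465,304],[577,349],[556,175]]),.075);print("jars",j.round(4))
r=ray(c,t2([[250,258],[603,227],[680,187],[240,355],[615,318],[682,340]]),.022);print("rails",r.round(4))
d=r[0]-r[1];print(np.degrees(np.arctan2(-d[0],d[1])));d=r[3]-r[4];print(np.degrees(np.arctan2(-d[0],d[1])))
print("mouth",((r[1]+r[4])/2).round(4), np.linalg.norm(r[1]-r[4]))
print("tubes",ray(c,t2([[425,450],[468,620]]),.02).round(4),ray(c,t1([[600,195],[745,168]]),.02).round(4))
print("brush",ray(c,t1([[368,330],[362,475]]),.015).round(4))
print("arm",ray(c,t2([[172,165],[233,160],[181,310],[244,310]]),.148).round(4), "plate",ray(c,t2([[196,330],[217,366]]),.04).round(4))
print("bigjar",ray(c,t1([[472,17]]),.12),"sponge",ray(c,t2([[688,72]]),.035),"cup",ray(c,[[95,233]],.1))
E
```

```text
red [[0.4285 0.3054 0.107 ]]
box [[0.4744 0.3497 0.065 ]
 [0.4694 0.2603 0.065 ]
 [0.3823 0.2661 0.065 ]
 [0.386  0.3553 0.065 ]] [0.428  0.3079 0.065 ] [0.08954205 0.08724851 0.08923773]
jars [[ 0.4573 -0.0136  0.075 ]
 [ 0.4244 -0.1394  0.075 ]
 [ 0.4623 -0.2764  0.075 ]
 [ 0.4214 -0.3713  0.075 ]
 [ 0.573  -0.363   0.075 ]]
rails [[ 0.6595  0.238   0.022 ]
 [ 0.6777 -0.0278  0.022 ]
 [ 0.7074 -0.0871  0.022 ]
 [ 0.5862  0.2454  0.022 ]
 [ 0.608  -0.035   0.022 ]
 [ 0.5903 -0.0848  0.022 ]]
3.9278515029636254
4.444943417036369
mouth [ 0.6429 -0.0314  0.022 ] 0.07004409913333609
tubes [[0.5124 0.1088 0.02  ]
 [0.3872 0.0789 0.02  ]] [[ 0.5601 -0.4212  0.02  ]
 [ 0.5821 -0.5573  0.02  ]]
brush [[ 0.442  -0.2026  0.015 ]
 [ 0.3133 -0.1911  0.015 ]]
arm [[0.701  0.2677 0.148 ]
 [0.7036 0.2267 0.148 ]
 [0.6019 0.261  0.148 ]
 [0.601  0.2191 0.148 ]] plate [[0.6032 0.2742 0.04  ]
 [0.5763 0.2587 0.04  ]]
bigjar [[ 0.70547193 -0.28414758  0.12      ]] sponge [[ 0.79327107 -0.09489115  0.035     ]] cup [[0.45353596 0.49642342 0.1       ]]
```

```bash
cat >> h.py <<'E'
TH=4.2; U=np.array([-np.sin(np.radians(TH)),np.cos(np.radians(TH)),0]); V=np.array([U[1],-U[0],0])
MOUTH=np.array([.6429,-.0314,0]); PRESS=MOUTH+.262*U
def lane(x,y,z): return PRESS+x*V+y*U+[0,0,z]
def go(*ws):
    p,R,s=pose(); yaw=s["eef_rot"][2]
    print("t%.2f"%s["time"],"p",p.round(4),"yaw %.2f"%yaw,"F",s["force"].round(1),"w %.4f"%s["gripper_width"])
    for w in ws:
        d=R.T@(np.array(w[:3])-p); y=w[3] if len(w)>3 else yaw
        print(np.array(w).round(4),"-> dp",d.round(4),"roll %.4f"%np.radians((yaw-y+180)%360-180))
E
python3 -c "
from h import *
go((.42,-.2,.226,94.2),(.4283,.307,.226,94.2),(.4283,.307,.14,94.2))"
```

```text
t0.30 p [ 0.1417 -0.6085  0.2253] yaw 13.11 F [-0.9 -0.1  0.9] w 0.0917
[ 0.42  -0.2    0.226 94.2  ] -> dp [ 0.3637 -0.3348 -0.0005] roll -1.4153
[ 0.4283  0.307   0.226  94.2   ] -> dp [ 4.868e-01 -8.267e-01 -2.000e-04] roll -1.4153
[ 0.4283  0.307   0.14   94.2   ] -> dp [ 0.4868 -0.8266  0.0858] roll -1.4153
```

Emit:
apply_moves(
  dp=[
    [0.364,-0.335,0],
    [0.364,-0.335,0],
    [0.364,-0.335,0],
    [0.364,-0.335,0],
    [0.364,-0.335,0],
    [0.364,-0.335,0],
    [0.364,-0.335,0],
    [0.364,-0.335,0],
    [0.364,-0.335,0],
    [0.364,-0.335,0],
    [0.364,-0.335,0],
    [0.364,-0.335,0],
  ],
  roll=[-1.415,-1.415,-1.415,-1.415,-1.415,-1.415,-1.415,-1.415,-1.415,-1.415,-1.415,-1.415],
  grip=[0,0,0,0,0,0,0,0,0,0,0,0],
  squeeze=20,
)

```text
time: 1.3
tcp_pos: [0.4213, -0.1977, 0.2259]
eef_rot: [180.0, 0.0, 94.6]
force: [1.1, -1.1, 1.4]
gripper_width: 0.0141
```

```bash
python3 -c "
from h import *
go((.4283,.307,.22,94.2),(.4283,.307,.14,94.2))"
```

```text
t1.30 p [ 0.4213 -0.1977  0.2259] yaw 94.62 F [ 1.1 -1.1  1.4] w 0.0141
[ 0.4283  0.307   0.22   94.2   ] -> dp [0.5025 0.0476 0.0058] roll 0.0073
[ 0.4283  0.307   0.14   94.2   ] -> dp [0.5025 0.0476 0.0858] roll 0.0073
```

Emit:
apply_moves(
  dp=[
    [0.402,0.048,0],
    [0.402,0.048,0],
    [0.402,0.048,0],
    [0.402,0.048,0],
    [0.402,0.048,0],
    [0.402,0.048,0],
    [0.402,0.048,0],
    [0.402,0.048,0],
    [0.402,0.048,0],
    [0.402,0.048,0],
    [0.402,0.048,0],
    [0.402,0.048,0],
  ],
  roll=[0.0073,0.0073,0.0073,0.0073,0.0073,0.0073,0.0073,0.0073,0.0073,0.0073,0.0073,0.0073],
  grip=[0,0,0,0,0,0,0,0,0,0,0,0],
)

```text
time: 2.3
tcp_pos: [0.4386, 0.2058, 0.2254]
eef_rot: [-180.0, 0.0, 94.0]
force: [-0.6, -0.9, 0.4]
gripper_width: 0.0007
```

```bash
python3 -c "
from h import *
c=grab('wrist'); save(c[0],'w1.png')
print(proj(c,[[.4283,.307,.115],[.428,.308,.065]]))
go((.4283,.307,.14,94.2))"
```

```text
[[250.20819297  77.69386653]
 [250.72703723  82.09791752]]
t2.35 p [0.4385 0.2046 0.2254] yaw 93.86 F [ 0.7 -0.5 -0.9] w 0.0009
[ 0.4283  0.307   0.14   94.2   ] -> dp [ 0.103  -0.0032  0.0853] roll -0.0059
```

View pics/w1.png

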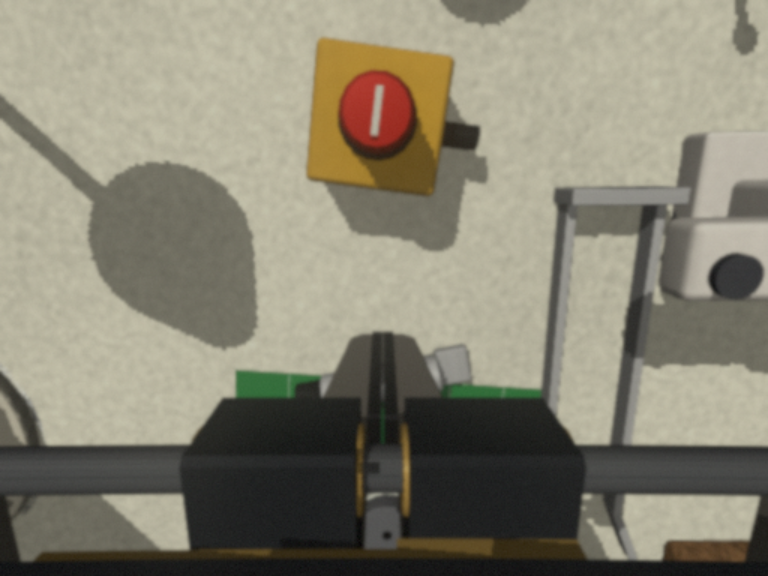

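The knob's top is centred at about (376,108) and the plate end of the lane at (562–685,195). I'll cast rays for both.

```bash
python3 -c "
from h import *
c=grab('wrist'); f=lambda a:(np.array(a,float)+.5)/1.5-.5
hsv=cv2.cvtColor(c[0],cv2.COLOR_RGB2HSV); m=(((hsv[...,0]<8)|(hsv[...,0]>172))&(hsv[...,1]>120)&(hsv[...,2]>90)).astype(np.uint8)
n,l,st,ce=cv2.connectedComponentsWithStats(m); i=1+np.argmax(st[1:,4]); print(st[i],ce[i],ray(c,[ce[i]],.105))
print(ray(c,f([[376,107]]),.112))
b=ray(c,f([[318,38],[453,58],[434,193],[308,178]]),.065);print(b.round(4),b.mean(0))
print('rail inner',ray(c,f([[572,215],[555,385],[654,215],[625,430]]),.022).round(4))
print(lane(-.031,0,0),lane(.031,0,0),U)
"
```

```text
[ 227   46   48   51 1731] [250.40727903  70.91796649] [[0.42795466 0.31220336 0.105     ]]
[[0.42820143 0.31117211 0.112     ]]
[[0.388  0.3547 0.065 ]
 [0.4745 0.3491 0.065 ]
 [0.4707 0.2643 0.065 ]
 [0.3835 0.2685 0.065 ]] [0.42917319 0.30912797 0.065     ]
rail inner [[0.5863 0.2525 0.022 ]
 [0.5975 0.1049 0.022 ]
 [0.6503 0.2566 0.022 ]
 [0.667  0.0655 0.022 ]]
[0.59279484 0.22762601 0.        ] [0.65462834 0.23216678 0.        ] [-0.0732382   0.99731448  0.        ]
```

Emit:
apply_moves(
  dp=[
    [0.035,-0.001,0],
    [0.07,-0.002,0.03],
    [0.105,-0.003,0.06],
    [0.105,-0.003,0.09],
    [0.105,-0.003,0.098],
    [0.105,-0.003,0.102],
    [0.105,-0.003,0.105],
    [0.105,-0.003,0.107],
    [0.105,-0.003,0.109],
    [0.105,-0.003,0.11],
    [0.105,-0.003,0.11],
  ],
  roll=[0,0,0,0,0,0,0,0,0,0,0],
  grip=[0,0,0,0,0,0,0,0,0,0,0],
)

```text
time: 3.32
tcp_pos: [0.4292, 0.3077, 0.1169]
eef_rot: [-180.0, -0.0, 93.7]
force: [-4.1, -0.4, 5.8]
gripper_width: 0.0002
```

Emit:
apply_moves(
  dp=[
    [0,0,0.002],
    [0,0,0.003],
    [0,0,0.004],
    [0,0,0.004],
  ],
  roll=[0,0,0,0],
  grip=[0,0,0,0],
)

```text
time: 3.65
tcp_pos: [0.4297, 0.3083, 0.1149]
eef_rot: [179.9, -0.0, 93.7]
force: [-9.5, -6.4, 32.9]
gripper_width: 0.0005
```

Emit:
apply_moves(
  dp=[
    [0,0,-0.02],
    [0,0,-0.06],
    [-0.03,0,-0.1],
    [-0.07,0,-0.11],
    [-0.1,0,-0.11],
    [-0.1,0,-0.11],
  ],
  roll=[0,0,0,0,0,0],
  grip=[0.09,0.09,0.09,0.09,0.09,0.09],
)

```text
time: 4.15
tcp_pos: [0.4363, 0.2041, 0.2238]
eef_rot: [179.8, 0.1, 93.6]
force: [0.6, 0.6, -0.8]
gripper_width: 0.0384
```

```bash
python3 -c "
from h import *
c=grab('wrist'); save(c[0],'w2.png')
s=grab('scene'); save(s[0][150:290,290:380],'s2.png',4.2)
t=grab('top'); save(t[0],'t3.png')
f=lambda z:print(z,proj(s,[[.4283,.309,z]]))
f(.115);f(.107)
go()"
```

```text
0.115 [[347.24080772 172.27413751]]
0.107 [[346.85294674 174.29898268]]
t4.30 p [0.436  0.2086 0.2222] yaw 93.64 F [ 0.3 -0.1  0.1] w 0.0502
```

View pics/s2.png

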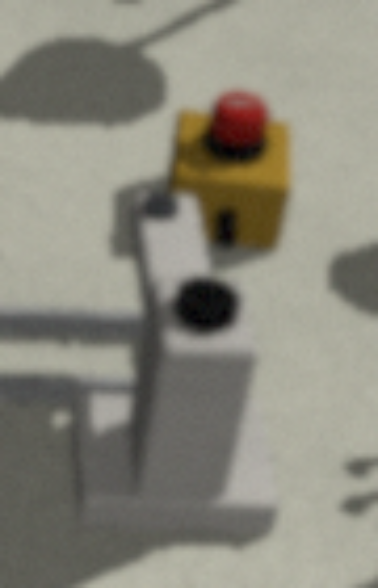

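View pics/t3.png

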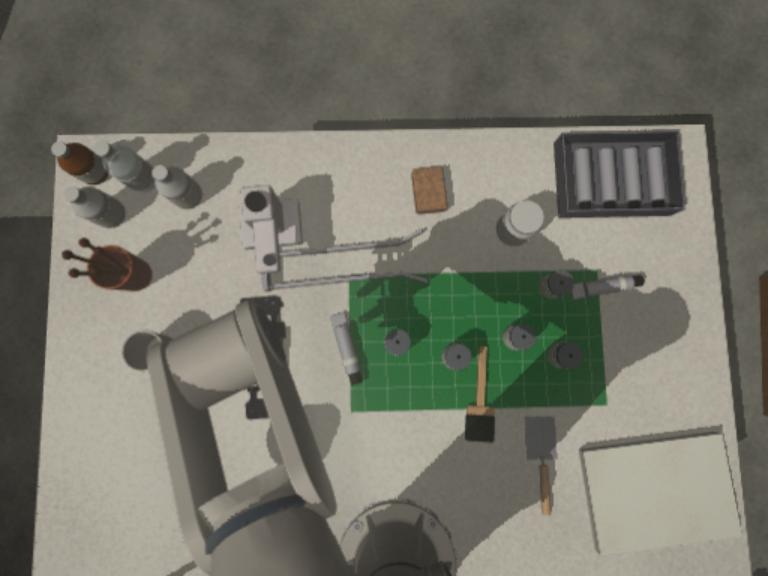

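The knob's top edge dropped about 2 px in the scene view, which is 8 mm, so the stop is latched. In the top view the jars haven't moved. Next is jar A at (0.457,-0.014).

```bash
python3 -c "
from h import *
go((.4573,-.05,.20,94.2))"
```

```text
t4.30 p [0.436  0.2086 0.2222] yaw 93.64 F [ 0.3 -0.1  0.1] w 0.0502
[ 4.573e-01 -5.000e-02  2.000e-01  9.420e+01] -> dp [-0.2595  0.0048  0.0221] roll -0.0098
```

Emit:
apply_moves(
  dp=[
    [-0.26,0.005,0.022],
    [-0.26,0.005,0.022],
    [-0.26,0.005,0.022],
    [-0.26,0.005,0.022],
    [-0.26,0.005,0.022],
    [-0.26,0.005,0.022],
    [-0.26,0.005,0.022],
    [-0.26,0.005,0.022],
    [-0.26,0.005,0.022],
  ],
  roll=[-0.0098,-0.0098,-0.0098,-0.0098,-0.0098,-0.0098,-0.0098,-0.0098,-0.0098],
  grip=[0.09,0.09,0.09,0.09,0.09,0.09,0.09,0.09,0.09],
)

```text
time: 5.05
tcp_pos: [0.4577, -0.0493, 0.1993]
eef_rot: [-180.0, -0.0, 94.2]
force: [0.0, 1.1, 0.6]
gripper_width: 0.0897
```

```bash
python3 -c "
from h import *
c=grab('wrist'); save(c[0],'w3.png'); np.savez('w3',im=c[0],K=c[1],D=c[2],Rc=c[3],o=c[4])
go()"
```

```text
t5.10 p [ 0.4577 -0.0486  0.1994] yaw 94.33 F [-0.4  0.4  0.5] w 0.0901
```

View pics/w3.png

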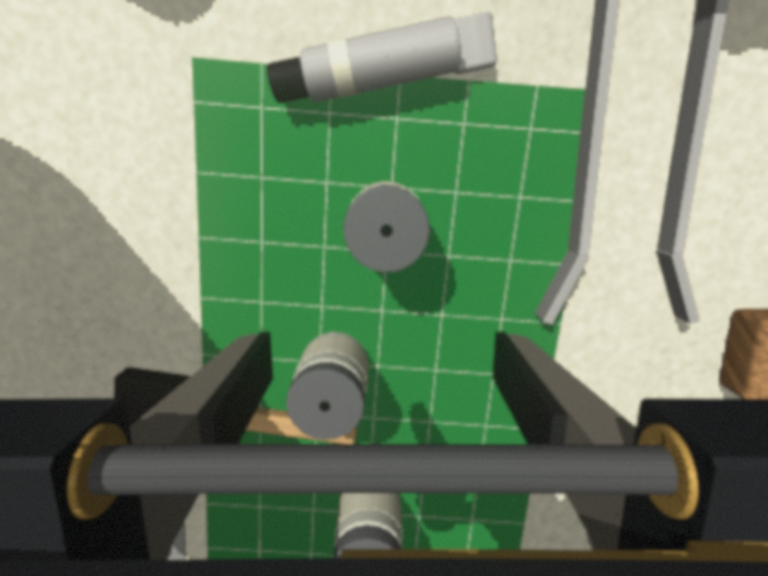

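```bash
python3 -c "
from h import *
d=np.load('w3.npz'); im=d['im']; c=[d[k] for k in ['im','K','D','Rc','o']]
save(im[0:220,350:490],'w3c.png',2.7*1)
f=lambda a:(np.array(a,float)+.5)/1.5-.5
print(ray(c,f([[386,231]]),.075), ray(c,f([[324,406]]),.075))
"
```

```text
[[ 0.45779144 -0.01302508  0.075     ]] [[ 0.42396796 -0.13796972  0.075     ]]
```

View pics/w3c.png

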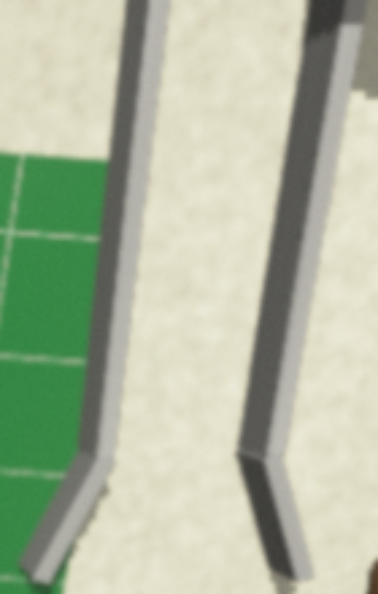

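```bash
python3 -c "
from h import *
d=np.load('w3.npz'); c=[d[k] for k in ['im','K','D','Rc','o']]
f=lambda a:(np.array(a,float)+.5)/2.7-.5+[350,0]
r=ray(c,f([[116,458],[168,0],[268,458],[343,25]]),.022);print(r.round(4))
for a,b in ((0,1),(2,3)):
  v=r[b]-r[a];print(np.degrees(np.arctan2(-v[0],v[1])))
u=(r[1]-r[0])[:2];u/=np.linalg.norm(u);print('gap',np.cross(u,(r[2]-r[0])[:2]))
print('mouth',(r[0]+r[2])/2)
"
```

```text
[[ 0.6124 -0.0263  0.022 ]
 [ 0.5977  0.1405  0.022 ]
 [ 0.6748 -0.0218  0.022 ]
 [ 0.662   0.1365  0.022 ]]
5.035227556261238
4.623318164830361
gap -0.06256824976943547
mouth [ 0.64362887 -0.0240805   0.022     ]<string>:8: DeprecationWarning: Arrays of 2-dimensional vectors are deprecated. Use arrays of 3-dimensional vectors instead. (deprecated in NumPy 2.0)
```

```bash
cat >> h.py <<'E'
TH=4.7; U=np.array([-np.sin(np.radians(TH)),np.cos(np.radians(TH)),0]); V=np.array([U[1],-U[0],0])
MOUTH=np.array([.6433,-.026,0]); PRESS=MOUTH+.262*U
E
python3 -c "
from h import *
go((.4576,-.0133,.12,94.7),(.4576,-.0133,.052,94.7))"
```

```text
t5.10 p [ 0.4577 -0.0486  0.1994] yaw 94.33 F [-0.4  0.4  0.5] w 0.0901
[ 4.576e-01 -1.330e-02  1.200e-01  9.470e+01] -> dp [0.0352 0.0027 0.0794] roll -0.0065
[ 4.576e-01 -1.330e-02  5.200e-02  9.470e+01] -> dp [0.0351 0.0027 0.1474] roll -0.0065
```

Emit:
apply_moves(
  dp=[
    [0.035,0.003,0.02],
    [0.035,0.003,0.05],
    [0.035,0.003,0.08],
    [0.035,0.003,0.11],
    [0.035,0.003,0.135],
    [0.035,0.003,0.147],
    [0.035,0.003,0.147],
    [0.035,0.003,0.147],
    [0.035,0.003,0.147],
    [0.035,0.003,0.147],
    [0.035,0.003,0.147],
    [0.035,0.003,0.147],
  ],
  roll=[-0.007,-0.007,-0.007,-0.007,-0.007,-0.007,-0.007,-0.007,-0.007,-0.007,-0.007,-0.007],
  grip=[0.09,0.09,0.09,0.09,0.09,0.09,0.045,0.045,0.045,0.045,0.045,0.045],
  squeeze=25,
)

```text
time: 6.1
tcp_pos: [0.4584, -0.0145, 0.0536]
eef_rot: [179.9, 0.0, 94.7]
force: [-2.0, 1.2, 7.8]
gripper_width: 0.0555
```

```bash
python3 -c "
from h import *
go((.4576,-.0133,.1,94.7),lane(0,-.35,.1).tolist()+[94.7],lane(0,-.35,.054).tolist()+[94.7],lane(0,-.08,.054).tolist()+[94.7])"
```

```text
t6.10 p [ 0.4584 -0.0145  0.0536] yaw 94.73 F [-2.   1.2  7.8] w 0.0555
[ 4.576e-01 -1.330e-02  1.000e-01  9.470e+01] -> dp [ 0.0013 -0.0006 -0.0464] roll 0.0004
[ 0.6505 -0.1137  0.1    94.7   ] -> dp [-0.1147  0.1833 -0.0462] roll 0.0004
[ 6.505e-01 -1.137e-01  5.400e-02  9.470e+01] -> dp [-0.1147  0.1833 -0.0002] roll 0.0004
[6.284e-01 1.554e-01 5.400e-02 9.470e+01] -> dp [ 0.1553  0.1834 -0.0002] roll 0.0004
```

Emit:
apply_moves(
  dp=[
    [0,0,-0.03],
    [-0.01,0.02,-0.05],
    [-0.035,0.055,-0.05],
    [-0.056,0.09,-0.05],
    [-0.078,0.125,-0.05],
    [-0.1,0.16,-0.05],
    [-0.11,0.183,-0.05],
    [-0.11,0.183,-0.05],
    [-0.11,0.183,-0.03],
    [-0.11,0.183,-0.01],
    [-0.11,0.183,-0.002],
    [-0.11,0.183,-0.002],
  ],
  roll=[0,0,0,0,0,0,0,0,0,0,0,0],
  grip=[0.045,0.045,0.045,0.045,0.045,0.045,0.045,0.045,0.045,0.045,0.045,0.045],
)

```text
time: 7.1
tcp_pos: [0.6478, -0.109, 0.0535]
eef_rot: [-179.8, -0.0, 94.7]
force: [-0.1, 0.1, -1.5]
gripper_width: 0.0556
```

```bash
python3 -c "
from h import *
c=grab('wrist'); save(c[0],'w4.png')
go(lane(0,-.25,.054).tolist()+[94.7],lane(0,-.08,.054).tolist()+[94.7])"
```

```text
t7.15 p [ 0.6484 -0.109   0.0542] yaw 94.72 F [ 0.3 -0.3 -0.9] w 0.0558
[ 6.423e-01 -1.400e-02  5.400e-02  9.470e+01] -> dp [0.0951 0.0018 0.0002] roll 0.0004
[6.284e-01 1.554e-01 5.400e-02 9.470e+01] -> dp [0.2651 0.0019 0.0003] roll 0.0004
```

View pics/w4.png

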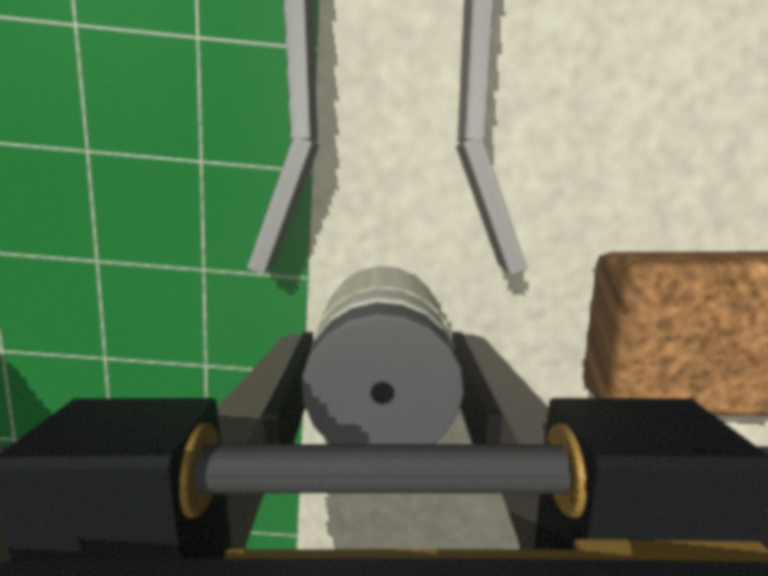

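The jar is held just outside the flare, lid centre at (382,393). The rail bends are at about (312,140) and (462,140).

```bash
python3 -c "
from h import *
c=grab('wrist'); save(c[0][0:130,170:350],'w4c.png',4)
f=lambda a:(np.array(a,float)+.5)/1.5-.5
r=ray(c,f([[312,141],[461,141],[382,393]]),[.022,.022,.0755]);print(r.round(4),(r[0]+r[1])/2)
"
```

```text
[[ 0.6138 -0.027   0.022 ]
 [ 0.6734 -0.0221  0.022 ]
 [ 0.6488 -0.1078  0.0755]] [ 0.64358508 -0.02452684  0.022     ]
```

View pics/w4c.png

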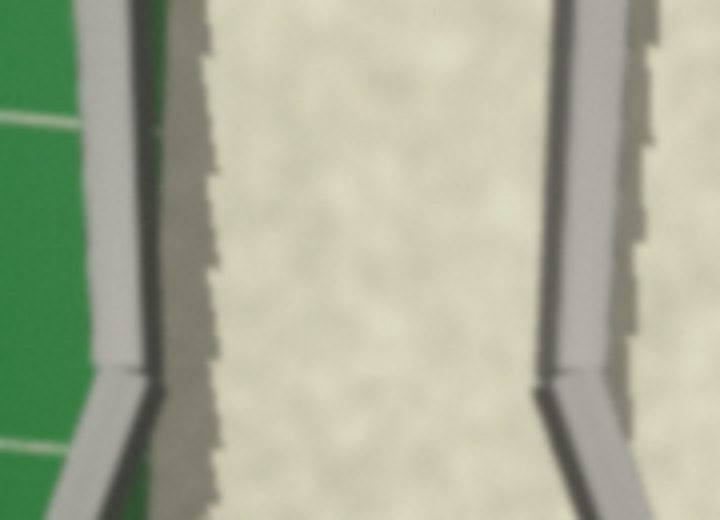

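```bash
python3 -c "
from h import *
c=grab('wrist')
f=lambda a:(np.array(a,float)+.5)/4-.5+[170,0]
r=ray(c,f([[147,372],[133,0],[558,372],[574,0]]),.022);a=(r[0]+r[2])/2;b=(r[1]+r[3])/2
print(r.round(4),a,b,np.degrees(np.arctan2(a[0]-b[0],b[1]-a[1])))
p,R,s=pose();print(R.T@(a-p),R.T@(b-p))
"
```

```text
[[ 0.6133 -0.0264  0.022 ]
 [ 0.6095  0.0224  0.022 ]
 [ 0.6751 -0.0213  0.022 ]
 [ 0.6708  0.0275  0.022 ]] [ 0.64417806 -0.02384749  0.022     ] [0.64015683 0.02495273 0.022     ] 4.710643286160389
[0.08533342 0.00201311 0.03301907] [0.13429903 0.00202718 0.03301918]
```

```bash
cat >> h.py <<'E'
MOUTH=np.array([.6441,-.0242,0]); PRESS=MOUTH+.262*U
E
```

Emit:
apply_moves(
  dp=[
    [0.015,0.002,0],
    [0.035,0.002,0],
    [0.06,0.002,0],
    [0.085,0.002,0],
    [0.11,0.002,0],
    [0.135,0.002,0],
    [0.16,0.002,0],
    [0.185,0.002,0],
    [0.21,0.002,0],
    [0.235,0.002,0],
    [0.255,0.002,0],
    [0.265,0.002,0],
  ],
  roll=[0,0,0,0,0,0,0,0,0,0,0,0],
  grip=[0.045,0.045,0.045,0.045,0.045,0.045,0.045,0.045,0.045,0.045,0.045,0.045],
)

```text
time: 8.25
tcp_pos: [0.6291, 0.1583, 0.0552]
eef_rot: [180.0, -0.0, 94.8]
force: [0.3, -0.4, -1.0]
gripper_width: 0.0554
```

Emit:
apply_moves(
  dp=[
    [0,0,0.002],
    [0,0,0.002],
    [0,0,0.002],
    [0,0,0.002],
    [0,0,0.002],
    [0,0,-0.03],
    [0,0,-0.07],
    [-0.03,0,-0.1],
    [-0.07,0,-0.1],
    [-0.1,0,-0.1],
  ],
  roll=[0,0,0,0,0,0,0,0,0,0],
  grip=[0.045,0.075,0.075,0.075,0.08,0.08,0.08,0.09,0.09,0.09],
)

```text
time: 9.08
tcp_pos: [0.6394, 0.0532, 0.1576]
eef_rot: [179.7, 0.0, 94.7]
force: [-0.0, 0.4, 0.4]
gripper_width: 0.0897
```

```bash
python3 -c "
from h import *
c=grab('wrist'); save(c[0],'w5.png')
t=grab('top'); save(t[0][110:290,130:450],'t5.png',2.4)
go((.4242,-.1385,.2,94.7))"
```

```text
t9.18 p [0.6383 0.0508 0.1555] yaw 94.49 F [ 0.5 -0.  -1. ] w 0.0897
[ 0.4242 -0.1385  0.2    94.7   ] -> dp [-0.172  -0.2282 -0.0446] roll -0.0037
```

View pics/w5.png

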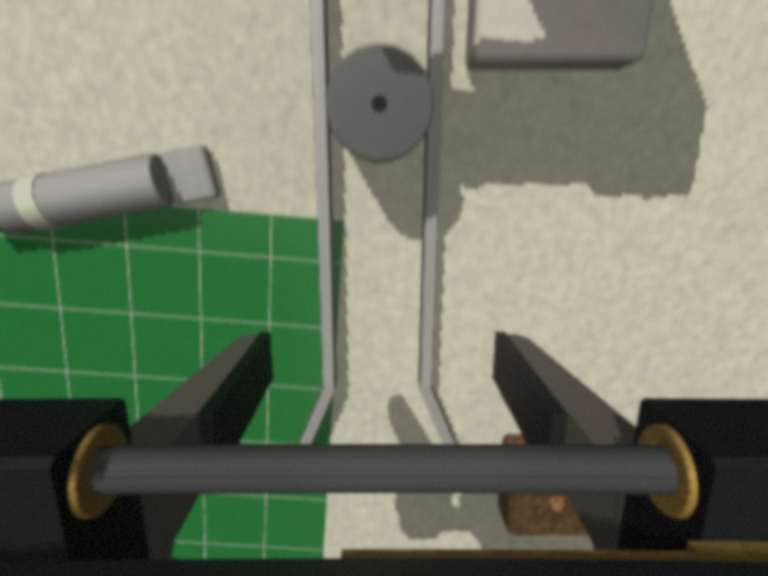

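View pics/t5.png

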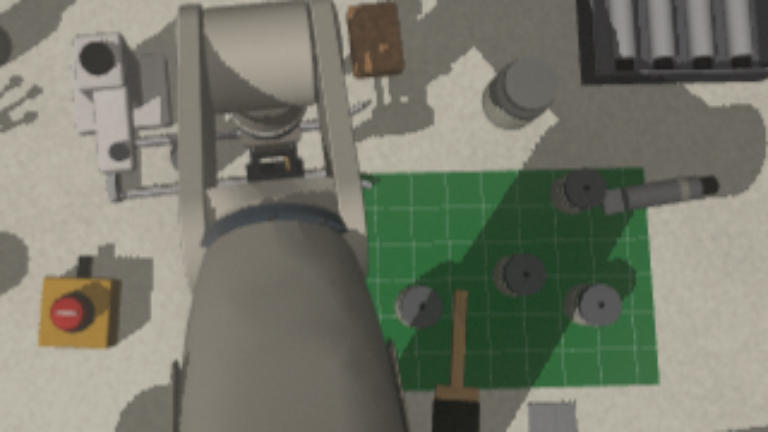

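Jar A stands in the lane with its lid at (380,103). The other four haven't moved. Next is jar B at (0.424,-0.1385).

Emit:
apply_moves(
  dp=[
    [-0.172,-0.228,0],
    [-0.172,-0.228,0],
    [-0.172,-0.228,0],
    [-0.172,-0.228,0],
    [-0.172,-0.228,0],
    [-0.172,-0.228,0],
    [-0.172,-0.228,0],
    [-0.172,-0.228,0],
    [-0.172,-0.228,0],
    [-0.172,-0.228,0],
  ],
  roll=[-0.003,-0.003,-0.003,-0.003,-0.003,-0.003,-0.003,-0.003,-0.003,-0.003],
  grip=[0.09,0.09,0.09,0.09,0.09,0.09,0.09,0.09,0.09,0.09],
)

```text
time: 10.02
tcp_pos: [0.4254, -0.1348, 0.1549]
eef_rot: [179.9, 0.0, 94.8]
force: [0.3, -0.2, -0.7]
gripper_width: 0.0904
```

```bash
python3 -c "
from h import *
c=grab('wrist'); save(c[0],'w6.png')
go((.4242,-.1385,.052,94.7))"
```

```text
t10.07 p [ 0.4258 -0.1345  0.1548] yaw 94.89 F [ 0.5  0.2 -0.1] w 0.0901
[ 4.242e-01 -1.385e-01  5.200e-02  9.470e+01] -> dp [-0.0038 -0.002   0.1028] roll 0.0033
```

View pics/w6.png

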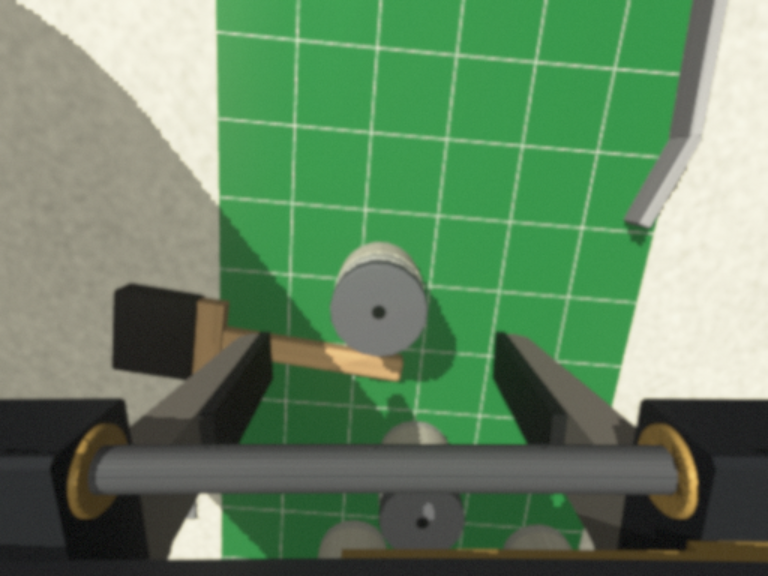

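```bash
python3 -c "
from h import *
c=grab('wrist')
f=lambda a:(np.array(a,float)+.5)/1.5-.5
print(ray(c,f([[378,312],[422,522]]),.075))
p=ray(c,f([[378,312]]),.075)[0]
go((p[0],p[1],.054,94.7))"
```

```text
[[ 0.42425219 -0.13756779  0.075     ]
 [ 0.46346353 -0.27394475  0.075     ]]
t10.12 p [ 0.4258 -0.1343  0.1547] yaw 94.93 F [-0.4  0.7  0.2] w 0.0897
[ 4.243e-01 -1.376e-01  5.400e-02  9.470e+01] -> dp [-0.0031 -0.0019  0.1007] roll 0.0041
```

Emit:
apply_moves(
  dp=[
    [-0.003,-0.002,0.03],
    [-0.003,-0.002,0.06],
    [-0.003,-0.002,0.09],
    [-0.003,-0.002,0.1],
    [-0.003,-0.002,0.1],
    [-0.003,-0.002,0.1],
    [-0.003,-0.002,0.1],
    [-0.003,-0.002,0.1],
    [-0.003,-0.002,0.1],
    [-0.003,-0.002,0.1],
    [-0.003,-0.002,0.1],
  ],
  roll=[0.003,0.003,0.003,0.003,0.003,0.003,0.003,0.003,0.003,0.003,0.003],
  grip=[0.09,0.09,0.09,0.09,0.045,0.045,0.045,0.045,0.045,0.045,0.045],
)

```text
time: 11.03
tcp_pos: [0.4238, -0.1382, 0.0557]
eef_rot: [179.9, 0.0, 94.7]
force: [-1.0, 0.7, 8.5]
gripper_width: 0.0559
```

```bash
python3 -c "
from h import *
go(lane(0,-.35,.054).tolist()+[94.7],lane(0,-.14,.054).tolist()+[94.7])"
```

```text
t11.03 p [ 0.4238 -0.1382  0.0557] yaw 94.72 F [-1.   0.7  8.5] w 0.0559
[ 6.513e-01 -1.119e-01  5.400e-02  9.470e+01] -> dp [0.0075 0.2289 0.0021] roll 0.0004
[6.341e-01 9.740e-02 5.400e-02 9.470e+01] -> dp [0.2175 0.229  0.0019] roll 0.0004
```

Emit:
apply_moves(
  dp=[
    [0,0,-0.03],
    [0,0.02,-0.05],
    [0.003,0.06,-0.05],
    [0.006,0.1,-0.05],
    [0.007,0.14,-0.05],
    [0.007,0.18,-0.05],
    [0.007,0.21,-0.05],
    [0.007,0.229,-0.05],
    [0.007,0.229,-0.04],
    [0.007,0.229,-0.02],
    [0.007,0.229,-0.003],
    [0.007,0.229,-0.002],
  ],
  roll=[0,0,0,0,0,0,0,0,0,0,0,0],
  grip=[0.045,0.045,0.045,0.045,0.045,0.045,0.045,0.045,0.045,0.045,0.045,0.045],
)

```text
time: 12.03
tcp_pos: [0.6493, -0.112, 0.0544]
eef_rot: [-179.9, -0.0, 94.7]
force: [-0.0, 0.6, -2.1]
gripper_width: 0.0553
```

```bash
python3 -c "
from h import *
c=grab('wrist'); save(c[0],'w7.png')
go(lane(0,-.35,.055).tolist()+[94.7],lane(0,-.14,.055).tolist()+[94.7])"
```

```text
t12.08 p [ 0.6491 -0.1121  0.0551] yaw 94.72 F [ 0.3  0.2 -1.2] w 0.0555
[ 6.513e-01 -1.119e-01  5.500e-02  9.470e+01] -> dp [-0.      0.0023  0.0001] roll 0.0003
[6.341e-01 9.740e-02 5.500e-02 9.470e+01] -> dp [2.1e-01 2.3e-03 2.0e-04] roll 0.0003
```

View pics/w7.png

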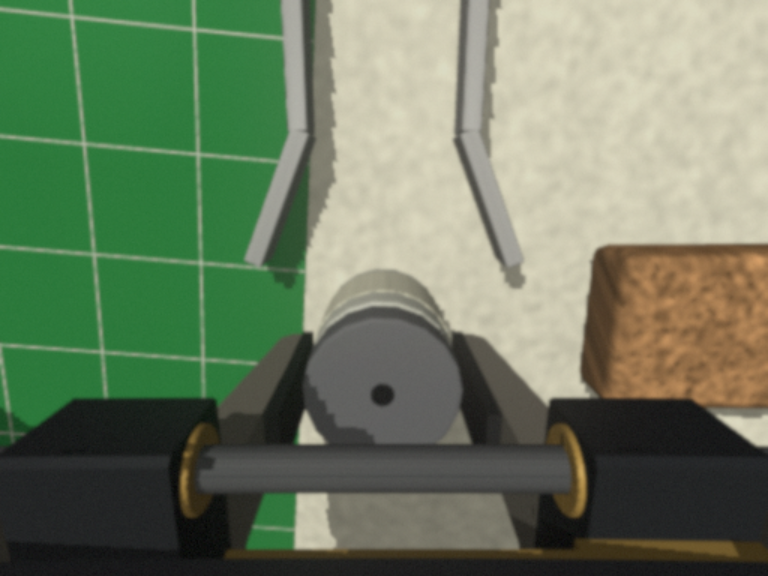

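Emit:
apply_moves(
  dp=[
    [0.02,0.002,0],
    [0.045,0.002,0],
    [0.075,0.002,0],
    [0.105,0.002,0],
    [0.135,0.002,0],
    [0.165,0.002,0],
    [0.19,0.002,0],
    [0.205,0.002,0],
    [0.217,0.002,0],
    [0.227,0.002,0],
    [0.235,0.002,0],
    [0.24,0.002,0],
  ],
  roll=[0,0,0,0,0,0,0,0,0,0,0,0],
  grip=[0.045,0.045,0.045,0.045,0.045,0.045,0.045,0.045,0.045,0.045,0.045,0.045],
)

```text
time: 13.08
tcp_pos: [0.633, 0.1272, 0.0568]
eef_rot: [180.0, 0.0, 94.7]
force: [0.1, -1.8, 0.1]
gripper_width: 0.0554
```

Emit:
apply_moves(
  dp=[
    [0,0,0.002],
    [0,0,0.002],
    [0,0,0.002],
    [0,0,0.002],
    [0,0,0.002],
    [0,0,-0.03],
    [0,0,-0.07],
    [-0.03,0,-0.1],
    [-0.07,0,-0.1],
    [-0.1,0,-0.1],
  ],
  roll=[0,0,0,0,0,0,0,0,0,0],
  grip=[0.045,0.075,0.075,0.075,0.08,0.08,0.08,0.09,0.09,0.09],
)

```text
time: 13.92
tcp_pos: [0.6427, 0.0259, 0.1596]
eef_rot: [179.7, 0.0, 94.8]
force: [0.4, -0.9, -0.9]
gripper_width: 0.09
```

```bash
python3 -c "
from h import *
c=grab('wrist'); save(c[0],'w8.png')
t=grab('top'); save(t[0][110:290,130:450],'t8.png',2.4)
go((.463,-.275,.155,94.7))"
```

```text
t14.02 p [0.6416 0.0235 0.1575] yaw 94.53 F [0.1 0.3 0.4] w 0.0900
[ 0.463 -0.275  0.155 94.7  ] -> dp [-0.2834 -0.2016  0.0025] roll -0.0030
```

View pics/w8.png

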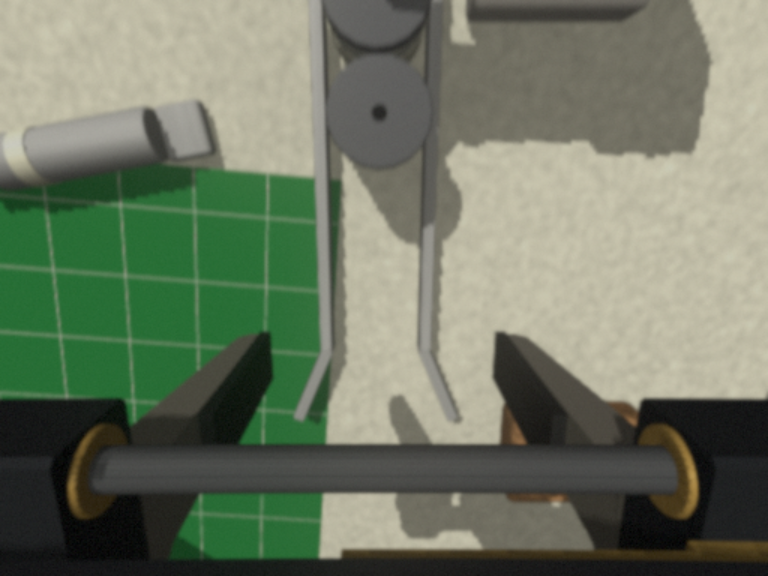

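View pics/t8.png

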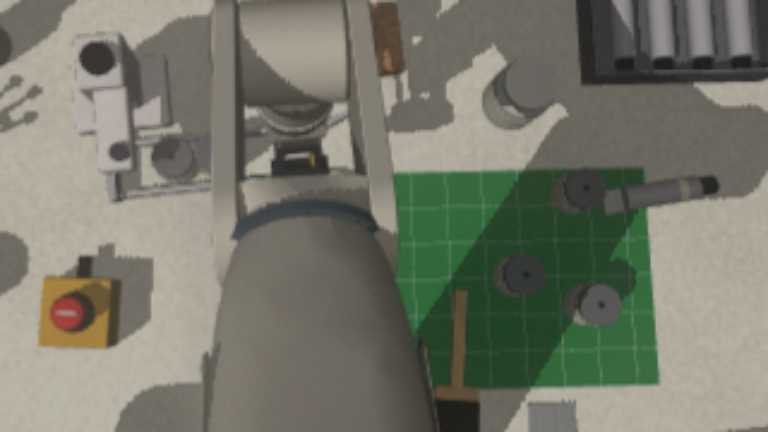

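Two jars are now in file, one lid at (379,112) and the other ahead of it. The remaining jars are where they were. Next is jar C.

Emit:
apply_moves(
  dp=[
    [-0.283,-0.202,0],
    [-0.283,-0.202,0],
    [-0.283,-0.202,0],
    [-0.283,-0.202,0],
    [-0.283,-0.202,0],
    [-0.283,-0.202,0],
    [-0.283,-0.202,0],
    [-0.283,-0.202,0],
    [-0.283,-0.202,0],
    [-0.283,-0.202,0],
    [-0.283,-0.202,0],
  ],
  roll=[-0.003,-0.003,-0.003,-0.003,-0.003,-0.003,-0.003,-0.003,-0.003,-0.003,-0.003],
  grip=[0.09,0.09,0.09,0.09,0.09,0.09,0.09,0.09,0.09,0.09,0.09],
)

```text
time: 14.93
tcp_pos: [0.4629, -0.2712, 0.1565]
eef_rot: [180.0, -0.0, 94.8]
force: [0.1, -1.0, 0.4]
gripper_width: 0.0899
```

```bash
python3 -c "
from h import *
c=grab('wrist'); save(c[0],'w9.png')
go((.463,-.275,.054,94.7))"
```

```text
t14.98 p [ 0.4634 -0.2705  0.1565] yaw 94.85 F [0.2 0.4 0.8] w 0.0901
[ 4.63e-01 -2.75e-01  5.40e-02  9.47e+01] -> dp [-0.0045 -0.0008  0.1025] roll 0.0027
```

View pics/w9.png

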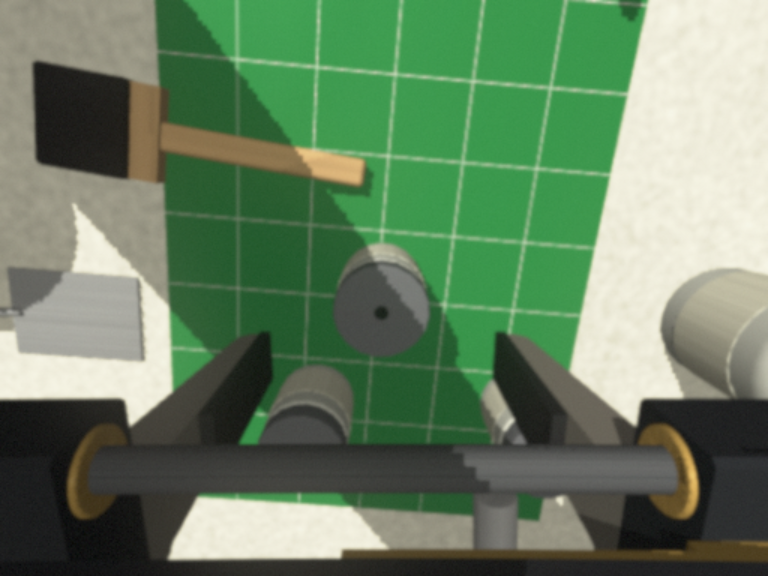

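Emit:
apply_moves(
  dp=[
    [-0.004,-0.001,0.03],
    [-0.004,-0.001,0.06],
    [-0.004,-0.001,0.09],
    [-0.004,-0.001,0.102],
    [-0.004,-0.001,0.102],
    [-0.004,-0.001,0.102],
    [-0.004,-0.001,0.102],
    [-0.004,-0.001,0.102],
    [-0.004,-0.001,0.102],
    [-0.004,-0.001,0.102],
    [-0.004,-0.001,0.102],
  ],
  roll=[0.002,0.002,0.002,0.002,0.002,0.002,0.002,0.002,0.002,0.002,0.002],
  grip=[0.09,0.09,0.09,0.09,0.045,0.045,0.045,0.045,0.045,0.045,0.045],
)

```text
time: 15.9
tcp_pos: [0.4631, -0.2756, 0.0558]
eef_rot: [179.9, 0.1, 94.8]
force: [-0.6, 1.6, 6.7]
gripper_width: 0.0557
```

```bash
python3 -c "
from h import *
go(lane(0,-.35,.055).tolist()+[94.7])"
```

```text
t15.90 p [ 0.4631 -0.2756  0.0558] yaw 94.77 F [-0.6  1.6  6.7] w 0.0557
[ 6.513e-01 -1.119e-01  5.500e-02  9.470e+01] -> dp [0.1474 0.2012 0.001 ] roll 0.0013
```

Emit:
apply_moves(
  dp=[
    [0,0,-0.035],
    [0.015,0.02,-0.05],
    [0.035,0.05,-0.05],
    [0.06,0.08,-0.05],
    [0.083,0.112,-0.05],
    [0.105,0.144,-0.05],
    [0.128,0.175,-0.05],
    [0.147,0.201,-0.05],
    [0.147,0.201,-0.04],
    [0.147,0.201,-0.02],
    [0.147,0.201,-0.004],
    [0.147,0.201,-0.002],
  ],
  roll=[0,0,0,0,0,0,0,0,0,0,0,0],
  grip=[0.045,0.045,0.045,0.045,0.045,0.045,0.045,0.045,0.045,0.045,0.045,0.045],
)

```text
time: 16.9
tcp_pos: [0.65, -0.1117, 0.0551]
eef_rot: [-180.0, -0.0, 94.8]
force: [0.4, 0.3, 1.1]
gripper_width: 0.0554
```

```bash
python3 -c "
from h import *
c=grab('wrist'); save(c[0],'w10.png')
go(lane(0,-.35,.055).tolist()+[94.7],lane(0,-.14,.055).tolist()+[94.7])"
```

```text
t16.95 p [ 0.6499 -0.1119  0.0556] yaw 94.79 F [-0.5 -0.4 -2.1] w 0.0553
[ 6.513e-01 -1.119e-01  5.500e-02  9.470e+01] -> dp [-0.0001  0.0014  0.0006] roll 0.0015
[6.341e-01 9.740e-02 5.500e-02 9.470e+01] -> dp [0.2099 0.0017 0.0006] roll 0.0015
```

View pics/w10.png

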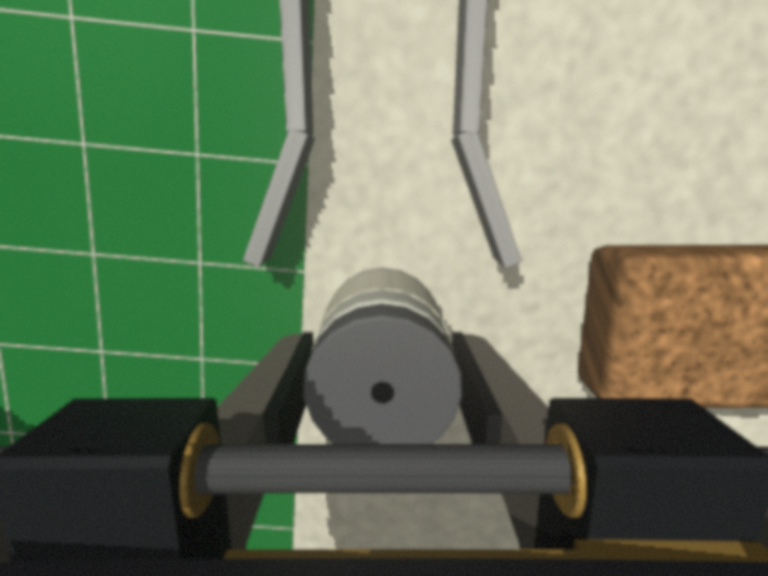

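Emit:
apply_moves(
  dp=[
    [0.02,0.002,0],
    [0.045,0.002,0],
    [0.075,0.002,0],
    [0.105,0.002,0],
    [0.135,0.002,0],
    [0.155,0.002,0],
    [0.17,0.002,0],
    [0.183,0.002,0],
    [0.195,0.002,0],
    [0.207,0.002,0],
    [0.217,0.002,0],
    [0.225,0.002,0],
  ],
  roll=[0,0,0,0,0,0,0,0,0,0,0,0],
  grip=[0.045,0.045,0.045,0.045,0.045,0.045,0.045,0.045,0.045,0.045,0.045,0.045],
)

```text
time: 17.95
tcp_pos: [0.634, 0.1127, 0.0569]
eef_rot: [180.0, 0.0, 94.8]
force: [0.5, -5.3, 2.7]
gripper_width: 0.0556
```

Emit:
apply_moves(
  dp=[
    [0,0,0.002],
    [0,0,0.002],
    [0,0,0.002],
    [0,0,0.002],
    [0,0,0.002],
    [0,0,-0.03],
    [0,0,-0.07],
    [-0.03,0,-0.1],
    [-0.07,0,-0.1],
    [-0.1,0,-0.1],
  ],
  roll=[0,0,0,0,0,0,0,0,0,0],
  grip=[0.045,0.075,0.075,0.075,0.08,0.08,0.08,0.09,0.09,0.09],
)

```text
time: 18.78
tcp_pos: [0.6436, 0.0111, 0.1594]
eef_rot: [179.7, 0.0, 94.8]
force: [0.8, -0.8, -0.3]
gripper_width: 0.09
```

```bash
python3 -c "
from h import *
c=grab('wrist'); save(c[0],'w11.png')
t=grab('top'); save(t[0][110:290,130:450],'t11.png',2.4)
go((.4214,-.371,.155,94.7))"
```

```text
t18.88 p [0.6424 0.0087 0.1573] yaw 94.59 F [ 1.  -0.   0.2] w 0.0898
[ 0.4214 -0.371   0.155  94.7   ] -> dp [-0.3608 -0.2507  0.0024] roll -0.0020
```

View pics/w11.png

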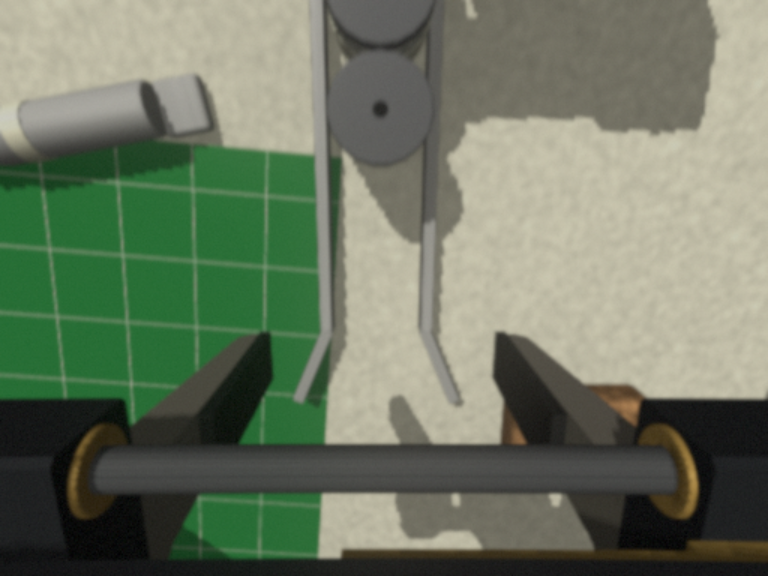

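View pics/t11.png

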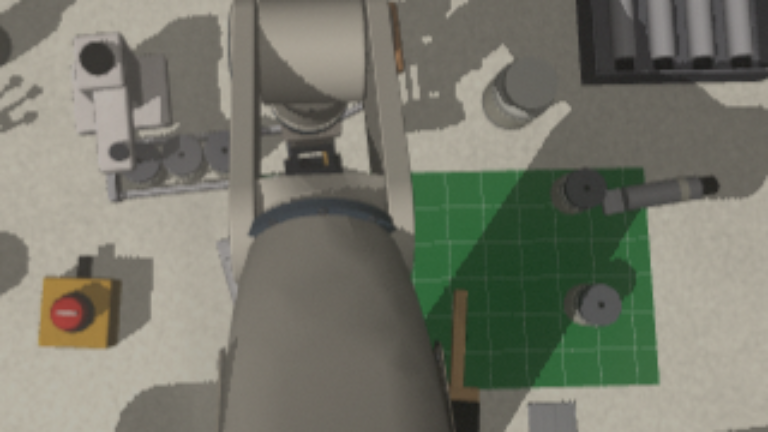

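Three jars are in file. Next is jar D at (0.421,-0.371).

Emit:
apply_moves(
  dp=[
    [-0.361,-0.251,0],
    [-0.361,-0.251,0],
    [-0.361,-0.251,0],
    [-0.361,-0.251,0],
    [-0.361,-0.251,0],
    [-0.361,-0.251,0],
    [-0.361,-0.251,0],
    [-0.361,-0.251,0],
    [-0.361,-0.251,0],
    [-0.361,-0.251,0],
    [-0.361,-0.251,0],
    [-0.361,-0.251,0],
  ],
  roll=[-0.002,-0.002,-0.002,-0.002,-0.002,-0.002,-0.002,-0.002,-0.002,-0.002,-0.002,-0.002],
  grip=[0.09,0.09,0.09,0.09,0.09,0.09,0.09,0.09,0.09,0.09,0.09,0.09],
)

```text
time: 19.88
tcp_pos: [0.4201, -0.3709, 0.1564]
eef_rot: [-180.0, 0.0, 94.7]
force: [0.5, 0.9, -0.1]
gripper_width: 0.0899
```

```bash
python3 -c "
from h import *
c=grab('wrist'); save(c[0],'w12.png')
go((.4214,-.371,.054,94.7))"
```

```text
t19.93 p [ 0.421  -0.369   0.1563] yaw 94.69 F [ 0.5  1.3 -0.5] w 0.0900
[ 4.214e-01 -3.710e-01  5.400e-02  9.470e+01] -> dp [-0.0021  0.0002  0.1023] roll -0.0002
```

View pics/w12.png

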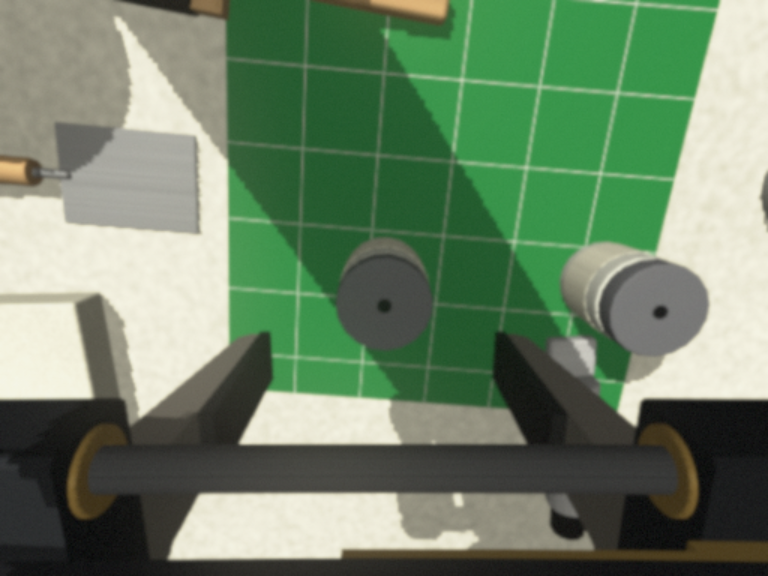

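```bash
python3 -c "
from h import *
c=grab('wrist')
f=lambda a:(np.array(a,float)+.5)/1.5-.5
P=ray(c,f([[384,306],[660,312]]),.075);print(P)
go((P[0][0],P[0][1],.055,94.7))"
```

```text
[[ 0.422481   -0.3687393   0.075     ]
 [ 0.5751567  -0.35963611  0.075     ]]
t19.98 p [ 0.4217 -0.3678  0.1562] yaw 94.76 F [ 0.4  0.5 -0. ] w 0.0899
[ 4.225e-01 -3.687e-01  5.500e-02  9.470e+01] -> dp [-0.0011  0.0007  0.1012] roll 0.0011
```

Emit:
apply_moves(
  dp=[
    [-0.002,0.001,0.03],
    [-0.002,0.001,0.06],
    [-0.002,0.001,0.09],
    [-0.002,0.001,0.101],
    [-0.002,0.001,0.101],
    [-0.002,0.001,0.101],
    [-0.002,0.001,0.101],
    [-0.002,0.001,0.101],
    [-0.002,0.001,0.101],
    [-0.002,0.001,0.101],
    [-0.002,0.001,0.101],
  ],
  roll=[0.001,0.001,0.001,0.001,0.001,0.001,0.001,0.001,0.001,0.001,0.001],
  grip=[0.09,0.09,0.09,0.09,0.045,0.045,0.045,0.045,0.045,0.045,0.045],
)

```text
time: 20.9
tcp_pos: [0.4235, -0.3703, 0.0569]
eef_rot: [179.9, 0.1, 94.8]
force: [-1.6, 1.7, 7.6]
gripper_width: 0.0555
```

```bash
python3 -c "
from h import *
go((.53,-.2,.11,94.7),lane(0,-.35,.055).tolist()+[94.7])"
```

```text
t20.90 p [ 0.4235 -0.3703  0.0569] yaw 94.83 F [-1.6  1.7  7.6] w 0.0555
[ 0.53 -0.2   0.11 94.7 ] -> dp [ 0.1606  0.1205 -0.0532] roll 0.0023
[ 6.513e-01 -1.119e-01  5.500e-02  9.470e+01] -> dp [0.2382 0.2487 0.0019] roll 0.0023
```

Emit:
apply_moves(
  dp=[
    [0,0,-0.035],
    [0.025,0.018,-0.05],
    [0.055,0.042,-0.05],
    [0.085,0.065,-0.05],
    [0.115,0.088,-0.05],
    [0.14,0.108,-0.05],
    [0.16,0.132,-0.05],
    [0.18,0.162,-0.05],
    [0.2,0.195,-0.05],
    [0.22,0.225,-0.05],
    [0.238,0.249,-0.05],
    [0.238,0.249,-0.05],
  ],
  roll=[0.002,0.002,0.002,0.002,0.002,0.002,0.002,0.002,0.002,0.002,0.002,0.002],
  grip=[0.045,0.045,0.045,0.045,0.045,0.045,0.045,0.045,0.045,0.045,0.045,0.045],
)

```text
time: 21.9
tcp_pos: [0.6556, -0.108, 0.1064]
eef_rot: [179.8, -0.0, 94.9]
force: [-0.8, -0.0, -1.3]
gripper_width: 0.0555
```

Emit:
apply_moves(
  dp=[
    [0,0,0.02],
    [0,0,0.04],
    [0,0,0.048],
    [0,0,0.048],
  ],
  roll=[0,0,0,0],
  grip=[0.045,0.045,0.045,0.045],
)

```text
time: 22.23
tcp_pos: [0.65, -0.1118, 0.0567]
eef_rot: [-179.9, -0.0, 94.7]
force: [0.1, -0.4, -0.5]
gripper_width: 0.0555
```

```bash
python3 -c "
from h import *
c=grab('wrist'); save(c[0],'w13.png')
go(lane(0,-.35,.055).tolist()+[94.7],lane(0,-.14,.055).tolist()+[94.7])"
```

```text
t22.28 p [ 0.6505 -0.112   0.0573] yaw 94.70 F [-0.4 -0.4 -0.6] w 0.0554
[ 6.513e-01 -1.119e-01  5.500e-02  9.470e+01] -> dp [-0.      0.0009  0.0023] roll 0.0000
[6.341e-01 9.740e-02 5.500e-02 9.470e+01] -> dp [0.21   0.0009 0.0024] roll 0.0000
```

View pics/w13.png

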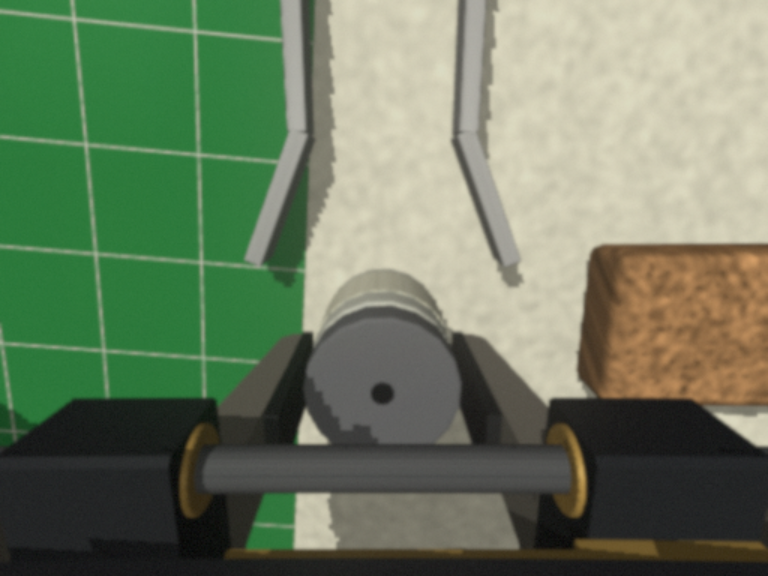

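Emit:
apply_moves(
  dp=[
    [0.02,0.001,0],
    [0.045,0.001,0],
    [0.07,0.001,0],
    [0.095,0.001,0],
    [0.115,0.001,0],
    [0.13,0.001,0],
    [0.142,0.001,0],
    [0.152,0.001,0],
    [0.16,0.001,0],
    [0.167,0.001,0],
    [0.173,0.001,0],
    [0.177,0.001,0],
  ],
  roll=[0,0,0,0,0,0,0,0,0,0,0,0],
  grip=[0.045,0.045,0.045,0.045,0.045,0.045,0.045,0.045,0.045,0.045,0.045,0.045],
)

```text
time: 23.28
tcp_pos: [0.6378, 0.0646, 0.0577]
eef_rot: [180.0, 0.0, 94.7]
force: [-0.0, -4.1, -0.2]
gripper_width: 0.0553
```

Emit:
apply_moves(
  dp=[
    [0,0,0.003],
    [0,0,0.003],
    [0,0,0.003],
    [0,0,0.003],
    [0,0,0.003],
    [0,0,-0.03],
    [0,0,-0.07],
    [-0.03,0,-0.1],
    [-0.07,0,-0.1],
    [-0.1,0,-0.1],
  ],
  roll=[0,0,0,0,0,0,0,0,0,0],
  grip=[0.045,0.075,0.075,0.075,0.08,0.08,0.08,0.09,0.09,0.09],
)

```text
time: 24.12
tcp_pos: [0.6476, -0.0366, 0.1605]
eef_rot: [179.7, 0.1, 94.8]
force: [0.1, -0.2, -0.8]
gripper_width: 0.0899
```

```bash
python3 -c "
from h import *
c=grab('wrist'); save(c[0],'w14.png')
t=grab('top'); save(t[0][110:290,130:450],'t14.png',2.4)
go((.574,-.3615,.18,94.7))"
```

```text
t24.22 p [ 0.6464 -0.0388  0.1583] yaw 94.53 F [-0.2  0.1  0. ] w 0.0900
[ 0.574  -0.3615  0.18   94.7   ] -> dp [-0.316  -0.0976 -0.0214] roll -0.0029
```

View pics/w14.png

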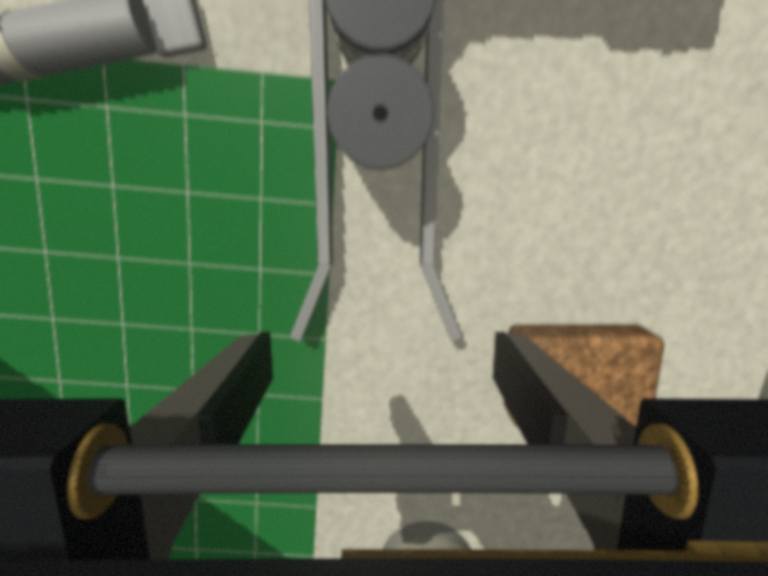

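View pics/t14.png

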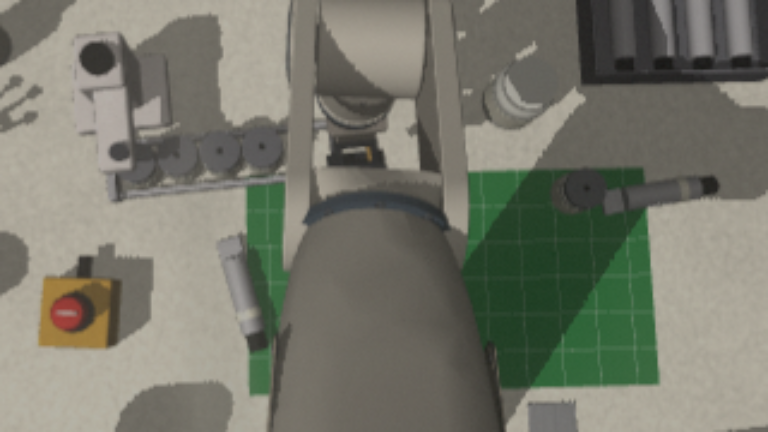

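Four jars are in, lids in file. The last one is still at about (0.574,-0.361).

Emit:
apply_moves(
  dp=[
    [-0.316,-0.098,-0.015],
    [-0.316,-0.098,-0.015],
    [-0.316,-0.098,-0.015],
    [-0.316,-0.098,-0.015],
    [-0.316,-0.098,-0.015],
    [-0.316,-0.098,-0.015],
    [-0.316,-0.098,-0.015],
    [-0.316,-0.098,-0.015],
    [-0.316,-0.098,-0.015],
    [-0.316,-0.098,-0.015],
    [-0.316,-0.098,-0.015],
  ],
  roll=[-0.003,-0.003,-0.003,-0.003,-0.003,-0.003,-0.003,-0.003,-0.003,-0.003,-0.003],
  grip=[0.09,0.09,0.09,0.09,0.09,0.09,0.09,0.09,0.09,0.09,0.09],
)

```text
time: 25.13
tcp_pos: [0.5741, -0.3568, 0.172]
eef_rot: [-180.0, -0.1, 94.9]
force: [-0.2, 0.4, 0.0]
gripper_width: 0.0899
```

```bash
python3 -c "
from h import *
c=grab('wrist'); save(c[0],'w15.png')
go((.574,-.3615,.055,94.7))"
```

```text
t25.18 p [ 0.5744 -0.3563  0.1721] yaw 94.93 F [-0.6 -0.   0.3] w 0.0898
[ 5.740e-01 -3.615e-01  5.500e-02  9.470e+01] -> dp [-0.0053 -0.0008  0.1171] roll 0.0040
```

View pics/w15.png

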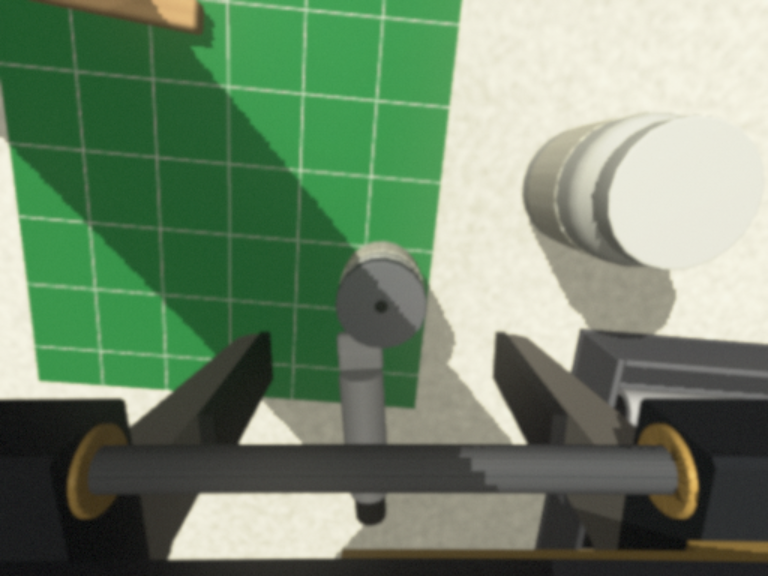

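```bash
python3 -c "
from h import *
c=grab('wrist')
f=lambda a:(np.array(a,float)+.5)/1.5-.5
P=ray(c,f([[381,306],[683,192],[590,330]]),[.075,.12,.03]);print(P)
go((P[0][0],P[0][1]-.001,.055,94.7))"
```

```text
[[ 0.57449361 -0.3609051   0.075     ]
 [ 0.7052079  -0.28148789  0.12      ]
 [ 0.72362441 -0.37956823  0.03      ]]
t25.23 p [ 0.5746 -0.356   0.1722] yaw 94.97 F [ 0.7 -0.6  0. ] w 0.0905
[ 5.745e-01 -3.619e-01  5.500e-02  9.470e+01] -> dp [-0.0059 -0.0006  0.1172] roll 0.0048
```

Emit:
apply_moves(
  dp=[
    [-0.006,-0.001,0.03],
    [-0.006,-0.001,0.06],
    [-0.006,-0.001,0.09],
    [-0.006,-0.001,0.11],
    [-0.006,-0.001,0.117],
    [-0.006,-0.001,0.117],
    [-0.006,-0.001,0.117],
    [-0.006,-0.001,0.117],
    [-0.006,-0.001,0.117],
    [-0.006,-0.001,0.117],
    [-0.006,-0.001,0.117],
    [-0.006,-0.001,0.117],
  ],
  roll=[0.004,0.004,0.004,0.004,0.004,0.004,0.004,0.004,0.004,0.004,0.004,0.004],
  grip=[0.09,0.09,0.09,0.09,0.09,0.045,0.045,0.045,0.045,0.045,0.045,0.045],
)

```text
time: 26.23
tcp_pos: [0.5743, -0.3642, 0.0569]
eef_rot: [179.9, 0.1, 94.7]
force: [-1.4, 1.0, 6.4]
gripper_width: 0.0552
```

```bash
python3 -c "
from h import *
go((.575,-.15,.125,94.7),lane(0,-.35,.055).tolist()+[94.7])"
```

```text
t26.23 p [ 0.5743 -0.3642  0.0569] yaw 94.66 F [-1.4  1.   6.4] w 0.0552
[ 0.575 -0.15   0.125 94.7  ] -> dp [ 0.2134  0.0182 -0.0682] roll -0.0007
[ 6.513e-01 -1.119e-01  5.500e-02  9.470e+01] -> dp [0.2452 0.0973 0.0018] roll -0.0007
```

Emit:
apply_moves(
  dp=[
    [0,0,-0.035],
    [0.01,0.001,-0.06],
    [0.04,0.003,-0.06],
    [0.08,0.006,-0.06],
    [0.12,0.01,-0.06],
    [0.16,0.015,-0.06],
    [0.195,0.025,-0.06],
    [0.22,0.05,-0.06],
    [0.238,0.08,-0.06],
    [0.245,0.098,-0.06],
    [0.245,0.098,-0.06],
    [0.245,0.098,-0.06],
  ],
  roll=[0,0,0,0,0,0,0,0,0,0,0,0],
  grip=[0.045,0.045,0.045,0.045,0.045,0.045,0.045,0.045,0.045,0.045,0.045,0.045],
)

```text
time: 27.23
tcp_pos: [0.6518, -0.111, 0.1153]
eef_rot: [-180.0, 0.0, 94.8]
force: [-1.5, 0.4, -2.2]
gripper_width: 0.0555
```

Emit:
apply_moves(
  dp=[
    [0,0,0.025],
    [0,0,0.05],
    [0,0,0.058],
    [0,0,0.058],
  ],
  roll=[0,0,0,0],
  grip=[0.045,0.045,0.045,0.045],
)

```text
time: 27.57
tcp_pos: [0.6492, -0.1124, 0.0563]
eef_rot: [-179.8, -0.0, 94.6]
force: [-1.1, 0.9, -2.5]
gripper_width: 0.0556
```

```bash
python3 -c "
from h import *
c=grab('wrist'); save(c[0],'w16.png')
go(lane(0,-.35,.055).tolist()+[94.7],lane(0,-.228,.055).tolist()+[94.7])"
```

```text
t27.62 p [ 0.6499 -0.1125  0.0571] yaw 94.61 F [ 0.1  0.5 -2.4] w 0.0556
[ 6.513e-01 -1.119e-01  5.500e-02  9.470e+01] -> dp [0.0004 0.0014 0.0021] roll -0.0016
[6.413e-01 9.700e-03 5.500e-02 9.470e+01] -> dp [0.1224 0.0012 0.0021] roll -0.0016
```

View pics/w16.png

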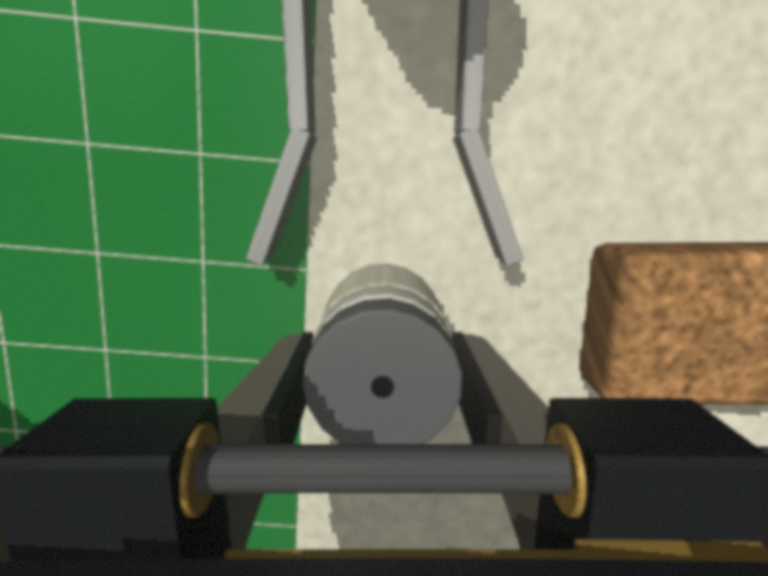

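Now advance and push the whole file slowly towards the plate, watching the force.

Emit:
apply_moves(
  dp=[
    [0.02,0.001,0],
    [0.04,0.001,0],
    [0.06,0.001,0],
    [0.078,0.001,0],
    [0.09,0.001,0],
    [0.1,0.001,0],
    [0.106,0.001,0],
    [0.11,0.001,0],
    [0.114,0.001,0],
    [0.117,0.001,0],
    [0.12,0.001,0],
    [0.122,0.001,0],
  ],
  roll=[0,0,0,0,0,0,0,0,0,0,0,0],
  grip=[0.045,0.045,0.045,0.045,0.045,0.045,0.045,0.045,0.045,0.045,0.045,0.045],
)

```text
time: 28.62
tcp_pos: [0.6427, 0.0093, 0.0576]
eef_rot: [180.0, 0.1, 94.7]
force: [0.8, -5.0, -1.2]
gripper_width: 0.0555
```

Emit:
apply_moves(
  dp=[
    [0.002,0,0],
    [0.003,0,0],
  ],
  roll=[0,0],
  grip=[0.045,0.045],
)

```text
time: 28.78
tcp_pos: [0.6425, 0.0124, 0.0576]
eef_rot: [180.0, 0.0, 94.7]
force: [1.0, -9.9, 0.6]
gripper_width: 0.0555
```

Emit:
apply_moves(
  dp=[
    [0.001,0,0],
    [0.002,0,0],
  ],
  roll=[0,0],
  grip=[0.045,0.045],
)

```text
time: 28.95
tcp_pos: [0.6426, 0.0128, 0.0578]
eef_rot: [180.0, 0.2, 94.7]
force: [0.5, -17.1, -0.6]
gripper_width: 0.0557
```

```bash
python3 -c "
from h import *
s=grab('scene'); save(s[0][140:290,190:380],'s17.png',4.2)
go(); print((pose()[0]-PRESS)@U)"
```

```text
t29.00 p [0.6426 0.0127 0.0578] yaw 94.72 F [  2.2 -14.4  -0.8] w 0.0557
-0.22508059970534586
```

View pics/s17.png

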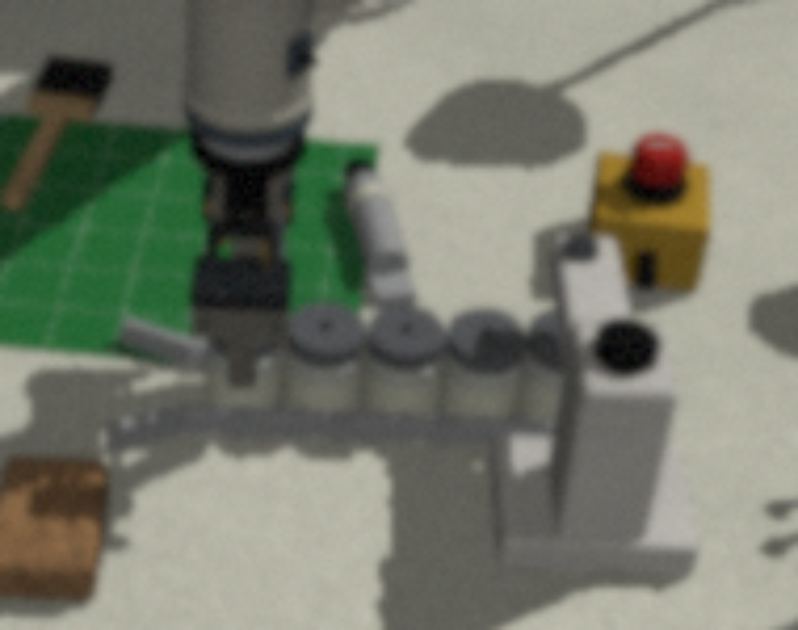

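The push stalled at lane y = −0.225 with 17 N, so the file is tight against the plate. Release and check.

Emit:
apply_moves(
  dp=[
    [-0.002,0,0.002],
    [-0.002,0,0.003],
    [-0.002,0,0.003],
    [-0.002,0,0.003],
    [-0.002,0,0.003],
    [-0.002,0,0.003],
    [-0.002,0,-0.03],
    [-0.002,0,-0.07],
    [-0.03,0,-0.1],
    [-0.06,0,-0.12],
  ],
  roll=[0,0,0,0,0,0,0,0,0,0],
  grip=[0.045,0.075,0.075,0.075,0.075,0.08,0.08,0.08,0.08,0.08],
)

```text
time: 29.83
tcp_pos: [0.6484, -0.0439, 0.1813]
eef_rot: [179.8, 0.0, 94.8]
force: [0.5, -0.2, -0.3]
gripper_width: 0.08
```

```bash
python3 -c "
from h import *
c=grab('wrist'); save(c[0],'w18.png')
t=grab('top'); save(t[0][110:290,130:450],'t18.png',2.4)
s=grab('scene'); save(s[0][140:290,190:380],'s18.png',4.2)
go((.5,.2,.2,130),(.4283,.309,.2,130))"
```

```text
t29.98 p [ 0.6483 -0.0463  0.1798] yaw 94.54 F [-0.4  0.6 -0.5] w 0.0800
[  0.5   0.2   0.2 130. ] -> dp [ 0.2572 -0.1283 -0.0209] roll -0.6188
[  0.4283   0.309    0.2    130.    ] -> dp [ 0.3716 -0.1911 -0.0212] roll -0.6188
```

View pics/w18.png

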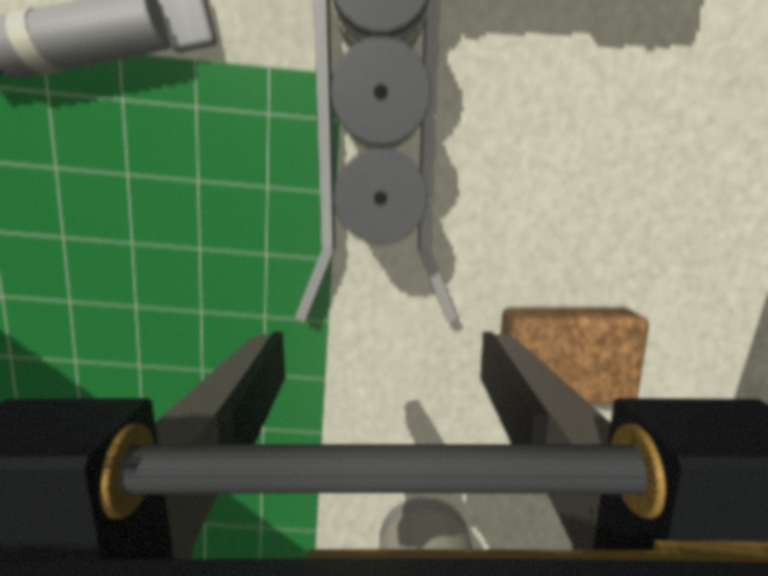

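View pics/t18.png

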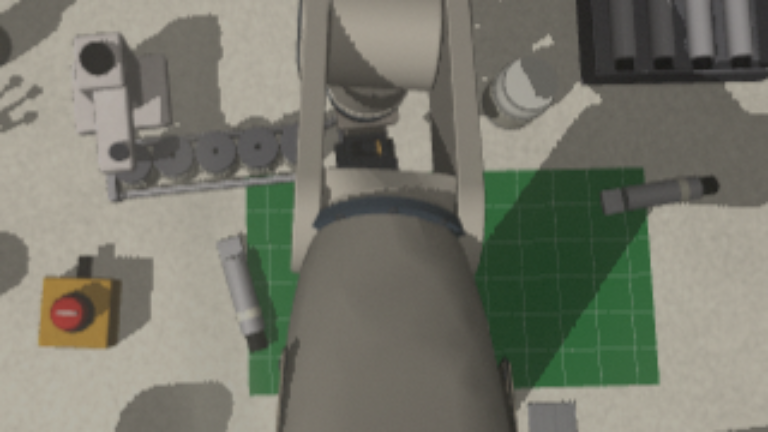

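View pics/s18.png

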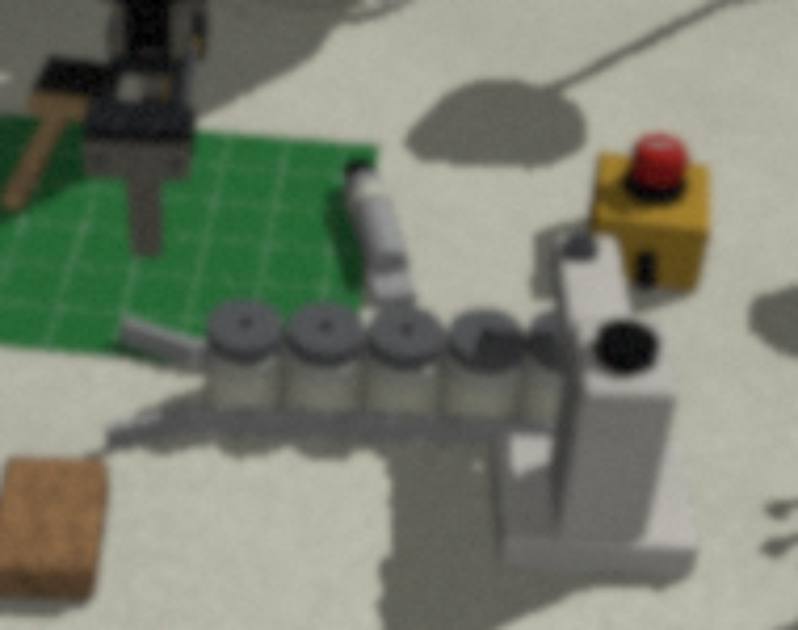

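Five lids stand in file: in the scene view (245,322), (325,324), (405,327), (487,335), with the fifth under the arm. The stop is still down and the bystanders haven't moved. Check spacing and plan the approach to the knob.

```bash
python3 -c "
from h import *
s=grab('scene')
f=lambda a:(np.array(a,float)+.5)/4.2-.5+[190,140]
P=ray(s,f([[245,323],[325,325],[405,328]]),.075)
print(np.c_[(P-PRESS)@V,(P-PRESS)@U])
go((.46,.0,.22,115),(.4283,.309,.2,115),(.4283,.309,.09,115))"
```

```text
[[ 0.00053261 -0.2234056 ]
 [-0.00057807 -0.16776452]
 [-0.00059486 -0.11207513]]
t30.03 p [ 0.6472 -0.0452  0.178 ] yaw 94.58 F [-0.8  0.7 -0.7] w 0.0801
[  0.46   0.     0.22 115.  ] -> dp [ 0.06   -0.1829 -0.0422] roll -0.3564
[  0.4283   0.309    0.2    115.    ] -> dp [ 0.3705 -0.1898 -0.0221] roll -0.3564
[4.283e-01 3.090e-01 9.000e-02 1.150e+02] -> dp [ 0.3705 -0.19    0.0879] roll -0.3564
```

Emit:
apply_moves(
  dp=[
    [0.012,-0.035,-0.015],
    [0.025,-0.07,-0.03],
    [0.036,-0.11,-0.04],
    [0.05,-0.15,-0.04],
    [0.07,-0.18,-0.04],
    [0.11,-0.181,-0.035],
    [0.15,-0.182,-0.03],
    [0.19,-0.183,-0.03],
    [0.23,-0.184,-0.03],
    [0.27,-0.185,-0.03],
    [0.27,-0.185,-0.03],
    [0.27,-0.185,-0.03],
  ],
  roll=[-0.05,-0.1,-0.15,-0.2,-0.25,-0.3,-0.33,-0.356,-0.356,-0.356,-0.356,-0.356],
  grip=[0.08,0.08,0.08,0.08,0.08,0.08,0.08,0.08,0.08,0.08,0.08,0.08],
)

```text
time: 31.03
tcp_pos: [0.4389, 0.2115, 0.2062]
eef_rot: [-179.9, -0.0, 115.3]
force: [-0.7, -0.1, -0.8]
gripper_width: 0.0801
```

```bash
python3 -c "
from h import *
c=grab('wrist'); save(c[0],'w19.png')
hsv=cv2.cvtColor(c[0],cv2.COLOR_RGB2HSV); m=(((hsv[...,0]<8)|(hsv[...,0]>172))&(hsv[...,1]>120)&(hsv[...,2]>60)).astype(np.uint8)
n,l,st,ce=cv2.connectedComponentsWithStats(m); i=1+np.argmax(st[1:,4]); print(st[i],ce[i],ray(c,[ce[i]],.100))
go((.4283,.309,.2,115),(.4283,.309,.09,115))"
```

```text
[ 267   60   52   54 1979] [292.61445174  86.07731177] [[0.42736127 0.31062341 0.1       ]]
t31.08 p [0.4391 0.21   0.2062] yaw 115.25 F [ 0.4  0.3 -0.6] w 0.0796
[  0.4283   0.309    0.2    115.    ] -> dp [0.0941 0.0324 0.0062] roll 0.0044
[4.283e-01 3.090e-01 9.000e-02 1.150e+02] -> dp [0.0941 0.0327 0.1162] roll 0.0044
```

View pics/w19.png

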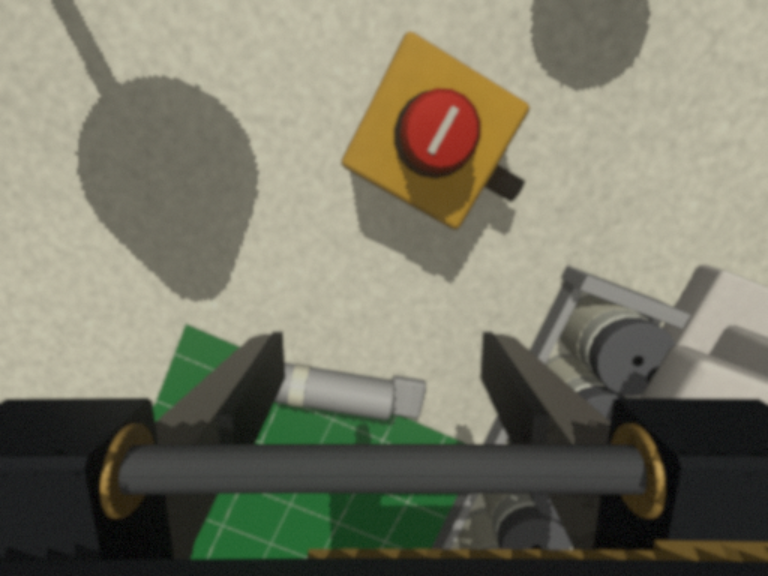

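```bash
python3 -c "
from h import *
c=grab('wrist')
f=lambda a:(np.array(a,float)+.5)/1.5-.5
P=ray(c,f([[638,361]]),.075);print((P-PRESS)@V,(P-PRESS)@U)
go((.428,.31,.2,115),(.428,.31,.0905,115))"
```

```text
[-0.00040868] [-0.00119357]
t31.13 p [0.4395 0.2091 0.2065] yaw 115.15 F [ 0.4 -0.9 -0.5] w 0.0800
[  0.428   0.31    0.2   115.   ] -> dp [0.0962 0.0325 0.0064] roll 0.0027
[4.28e-01 3.10e-01 9.05e-02 1.15e+02] -> dp [0.0962 0.0327 0.1159] roll 0.0027
```

The first jar measures (-0.4,-1.2) mm from the punch axis. Go to the knob, grip it and turn it.

Emit:
apply_moves(
  dp=[
    [0.035,0.012,0],
    [0.07,0.024,0],
    [0.097,0.033,0.01],
    [0.097,0.033,0.04],
    [0.097,0.033,0.07],
    [0.097,0.033,0.095],
    [0.097,0.033,0.11],
    [0.097,0.033,0.115],
    [0.097,0.033,0.115],
    [0.097,0.033,0.115],
  ],
  roll=[0,0,0,0,0,0,0,0,0,0],
  grip=[0.08,0.08,0.08,0.08,0.08,0.08,0.08,0.08,0.08,0.08],
  squeeze=15,
)

```text
time: 31.97
tcp_pos: [0.43, 0.3104, 0.093]
eef_rot: [-180.0, 0.0, 115.0]
force: [-0.4, 0.3, 1.0]
gripper_width: 0.0797
```

Emit:
apply_moves(
  dp=[
    [0,0,0],
    [0,0,0],
    [0,0,0],
    [0,0,0],
    [0,0,0],
    [0,0,0],
    [0,0,0],
  ],
  roll=[0,0,0,0,0,0,0],
  grip=[0.035,0.035,0.035,0.035,0.035,0.035,0.035],
)

```text
time: 32.55
tcp_pos: [0.4281, 0.3104, 0.0925]
eef_rot: [-179.8, 0.0, 115.1]
force: [-5.1, -1.3, 4.5]
gripper_width: 0.0445
```

Gripped at 44.5 mm. Turn it clockwise by 0.85 rad.

Emit:
apply_moves(
  dp=[
    [0,0,0],
    [0,0,0],
    [0,0,0],
    [0,0,0],
    [0,0,0],
    [0,0,0],
    [0,0,0],
    [0,0,0],
    [0,0,-0.003],
    [0,0,-0.006],
    [0,0,-0.008],
    [0,0,-0.008],
  ],
  roll=[0.1,0.2,0.3,0.4,0.5,0.6,0.7,0.8,0.85,0.85,0.85,0.85],
  grip=[0.035,0.035,0.035,0.035,0.035,0.035,0.035,0.035,0.035,0.035,0.035,0.035],
)

```text
time: 33.55
tcp_pos: [0.4288, 0.3106, 0.1008]
eef_rot: [-180.0, 0.1, 66.5]
force: [-4.1, -3.1, 1.6]
gripper_width: 0.0446
```

Emit:
apply_moves(
  dp=[
    [0,0,0],
    [0,0,0],
    [0,0,0],
    [0,0,0],
    [0,0,-0.03],
    [0,0,-0.06],
    [0,0,-0.1],
    [-0.03,0,-0.12],
    [-0.07,0,-0.12],
    [-0.1,0,-0.12],
    [-0.1,0,-0.12],
  ],
  roll=[0,0,0,0,0,0,0,0,0,0,0],
  grip=[0.07,0.08,0.08,0.08,0.08,0.08,0.08,0.08,0.08,0.08,0.08],
)

```text
time: 34.47
tcp_pos: [0.3868, 0.2158, 0.2206]
eef_rot: [-180.0, 0.1, 66.3]
force: [-0.3, 1.1, -1.2]
gripper_width: 0.08
```

```bash
python3 -c "
from h import *
c=grab('wrist'); save(c[0],'w20.png')
s=grab('scene'); save(s[0][140:290,190:380],'s20.png',4.2)
t=grab('top'); save(t[0],'t20.png')
go()"
```

```text
t34.62 p [0.39   0.2198 0.221 ] yaw 66.33 F [ 0.1  0.7 -0.2] w 0.0798
```

View pics/w20.png

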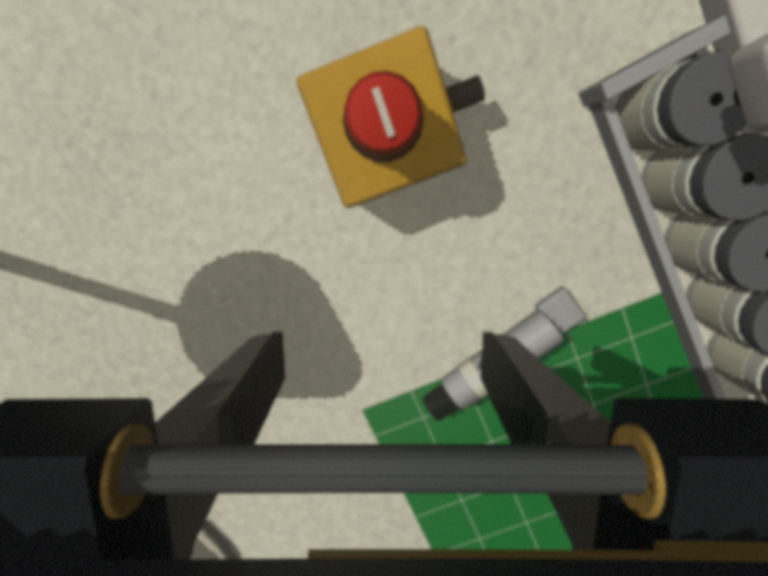

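View pics/s20.png

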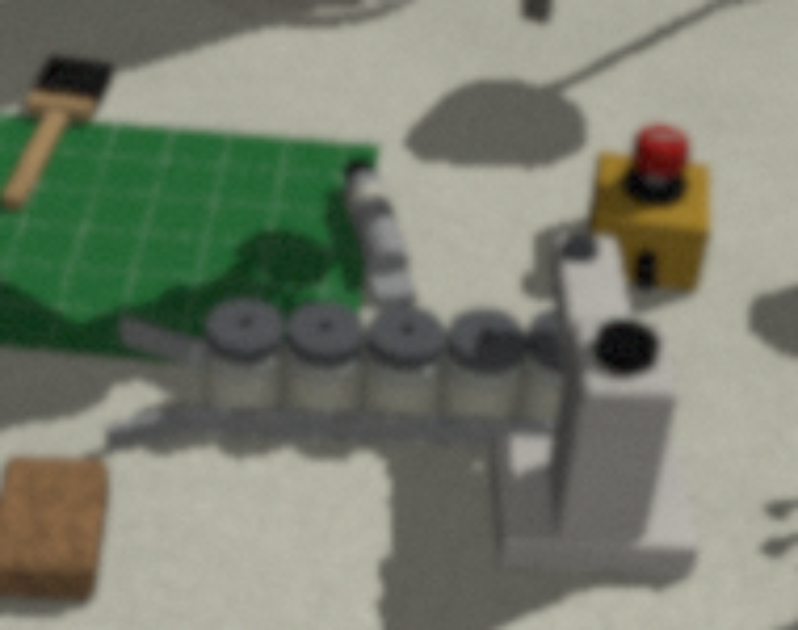

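View pics/t20.png

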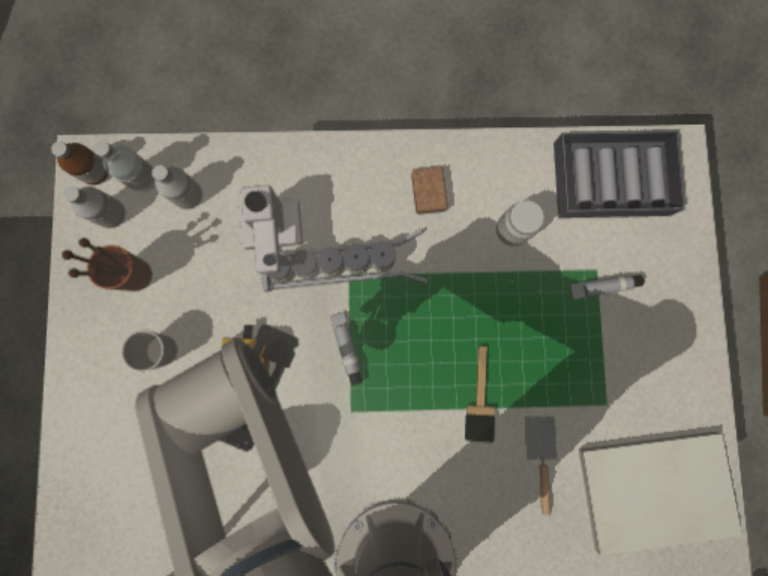

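The knob's top edge is back at its original row, 169.8 px. Its mark is parallel to the box side again, and the five lids are unchanged. Handing in.

```bash
python3 -c "
from h import *
print(sign_off()); go()"
```

```text
the job is handed in; nothing more can be done
None
the job is handed in; nothing more can be done
```

The job is done and handed in at about 34.6 s of the 210 s allowed; no verdict was reported.

- **Stop pressed:** I pressed the mushroom stop to the end of its travel. It peaked at 33 N, more than the 8 to 15 N you gave. It latched, sitting about 8 mm lower in the scene view.
- **Jars fed:** All five jars went in through the flared mouth one by one, and the last one pushed the whole file up to the end plate. The push stalled at 17 N.
- **Stop released:** I gripped the knob, turned it 0.85 rad clockwise, let it rise 8 mm and let go.

**Last checks:**
- **Jars:** All five stood upright in file. With the stop still down, the first jar measured about 1 mm from the punch axis. The last three were 55.7 mm apart and within 1 mm of the lane centre. The pictures after the release look the same.
- **Stop:** The top of the knob was back at its starting image row, and its mark was lined up with the box again.
- **Bystanders:** They looked unmoved by eye in the last top view; I did not measure them.

None of the checks failed or disagreed, and I saw no knocked jar or slackened grip.

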